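Sort the loose hat-trim hardware back into its stock trays

TASK

Put away the loose brass trim from the bench mat: lay the big concho, the small concho, the ring and both buckles each in the tray that already holds its own kind. Every piece should lie flat and face up on the free floor of its tray, not on top of other pieces, and the two buckles should lie square with the buckles already there, long sides running the same way. Leave the little jar of dye standing where it is.

Things in the scene. Friction and masses are not known exactly. Their poses are not given: they have to be found in the camera images.
- large_concho: Big round domed brass concho (ornamental stud): 42 mm diameter; a straight rim 6 mm high, dome rising to 11 mm in the middle; lies flat, dome up, on the mat. Origin: centre of its underside. About 45 g. The bench mat's top, on which all pieces and trays stand, is 2 mm above the work surface (world z = 2 mm).
- small_concho: Small round domed brass concho: 27 mm diameter; a straight rim 5 mm high, dome rising to 9 mm in the middle; lies flat, dome up, on the mat. Origin: centre of its underside. About 20 g.
- buckle_a: Rectangular cast-brass belt buckle, an open frame 46 mm (its x) by 34 mm (its y) and 7 mm thick, bars 6 mm wide, with a thin tongue lying along its x over the opening (top at 9 mm); lies flat, face up. One of two alike, either way round will do. Origin: centre of its underside; z up; x along the 46 mm side. May lie at any yaw. About 45 g.
- buckle_b: Rectangular cast-brass belt buckle, an open frame 46 mm (its x) by 34 mm (its y) and 7 mm thick, bars 6 mm wide, with a thin tongue lying along its x over the opening (top at 9 mm); lies flat, face up. One of two alike, either way round will do. Origin: centre of its underside; z up; x along the 46 mm side. May lie at any yaw. About 45 g.
- o_ring: Round open brass ring: 39 mm outer diameter, 27 mm hole, 6 mm thick; lies flat on the mat. Origin: centre of its underside. About 30 g.
- large_concho_tray: Fixed shallow teal tray, 168 mm (its x) by 152 mm (its y), 22 mm high, walls 6 mm, floor 4 mm thick. Origin: centre of its underside, on the mat. Three big conchos lie in a row along its +x wall (away from the robot): stock, fixed, 11 mm high above the floor, none nearer than local x = 33 mm; the rest of the floor is free. Turned at most 12 degrees.
- small_concho_tray: Fixed shallow teal tray, 168 mm (its x) by 152 mm (its y), 22 mm high, walls 6 mm, floor 4 mm thick. Origin: centre of its underside, on the mat. Four small conchos lie in a row along its +x wall (away from the robot): stock, fixed, 9 mm high above the floor, none nearer than local x = 47 mm; the rest of the floor is free. Turned at most 12 degrees.
- buckle_tray: Fixed shallow teal tray, 168 mm (its x) by 152 mm (its y), 22 mm high, walls 6 mm, floor 4 mm thick. Origin: centre of its underside, on the mat. Two buckles, long sides along tray y, lie in a row along its +x wall (away from the robot): stock, fixed, 9 mm high above the floor, none nearer than local x = 40 mm; the rest of the floor is free. Turned at most 12 degrees.
- ring_tray: Fixed shallow teal tray, 168 mm (its x) by 152 mm (its y), 22 mm high, walls 6 mm, floor 4 mm thick. Origin: centre of its underside, on the mat. Three rings lie in a row along its +x wall (away from the robot): stock, fixed, 6 mm high above the floor, none nearer than local x = 35 mm; the rest of the floor is free. Turned at most 12 degrees.
- dye_jar: Small amber glass jar with a black cap, 42 mm diameter, 46 mm high, standing upright on the mat among the loose pieces; about 130 g, loose. Not to be moved. Origin: centre of its underside.

How it is judged:
By the outcome, as a careful person would: the job done as asked, in the order asked, and still so for the second after the job is handed in, with the robot touching nothing.
It also fails if it takes over 120 s, if anything falls off the work surface, if the arm or the gripper's body presses on something with over 40 N, if the wrist force passes 120 N, or if a joint passes its speed limit or range.

ROBOT

A 6-joint arm with a two-finger parallel gripper is mounted at the origin on the work surface. World frame = base frame: x ahead of the robot, y to its left, z up, the work surface at z = 0. Lengths are in m, angles in degrees, forces in N, time in s.
With the tool pointing down it reaches from about 0.3 to 0.75 m from the base axis. Payload 8.5 kg.
Tool frame: the origin (TCP) lies at the very end of the fingers, on their centre line; the grasp point (between the pads) lies 19 mm behind it (grip_depth is the distance from the TCP to the grasp point, in m); z points along the fingers, y is the direction in which the jaws open and shut (so a half turn about z gives the same grasp; the last joint's range is limited). The gripper opens to 85 mm and grips with 20 to 120 N. Pads are 22 mm wide; open, the fingers measure 114 mm over their backs; the gripper's body (76 mm by 85 mm) begins 54 mm behind the grasp point. The pads swing forward as they close: fully open they stand 13 mm farther back than shut.
Start: joints at [-84.7, 21.807, 74.336, -0, 83.858, -12.336], TCP at [0.167, -0.524, 0.231] pointing down, gripper open.
Joint ranges: [-178.18, 178.18], [-50.72, 133.34], [12.68, 142.11], [-81.47, 261.47], [9.98, 163.14], [-165.26, 165.26]. Speed limits (degrees/s): [136.94, 136.94, 180, 180, 180, 180].

INTERFACE

Orientations are given as a 3x3 rotation matrix whose columns are the frame's x, y, z axes.
In Python, from rig import observe, get_image, close_job, silhouettes, grip_depth gives the robot as it stands. The module is installed in compiled form; this text tells all that it offers.
- The arm moves only by the shell command python3 -m crank 'ROWS' [FORCE]. ROWS is a JSON object of lists of equal length, an entry for each row: "slide": the shift along the tool's x, y, z in m, a list of three; "roll": the turn about the tool's z in rad; "grip": the finger opening in m, from 0 to 0.0854. A call has exactly 8 rows; each row is the pose to reach, as a shift and turn from the pose commanded when the call began, along the tool's axes at that moment; what a row does not reach only later rows make up. A row lasts 1/10 s, in which the tool goes at most 50 mm and 8.59 degrees, less where a joint would pass 70% of its speed; a pose out of reach is approached as far as the arm can. A call with a gripper value outside its range is refused whole. The fingers move at their own pace and stop on an object; FORCE is the grip in N (left out, the last holds). Time passes only in rows, so rows that repeat a pose let the fingers close, or fill a call up. It gives the time, the measured TCP pose, the force and the opening at its end, in the units of the state.
- observe(): the state, without advancing time (a new reading comes with each control period).
- get_image(name): name is "scene" or "side" or "wrist"; returns a dict with "frame" (480x640x3 uint8, red, green, blue), "fx", "fy", "cx", "cy" (pixels), "xyz" and "rotation" of the camera in the world. Camera axes: x right, y down, z forward; pixel columns grow to the right and rows downward; lengths in m; the calibration is good to about 2 mm. A picture is of the moment at which its call begins. There is no depth.
- close_job(): hands the job in, once; it reports no verdict.
Trained networks look in a picture, given as the dict that the camera call returned (one of the last four; its "shot" number tells which), for a name from the list of things; names that differ only in an ending like _2 or _b are one class to them, and where a whole thing is asked for, a point or a joint stands for the part that bears it (a point fixed in the world has none). Each returns a list of dicts, best first, with "confidence" (0 to 1); they miss things now and then, are a little off and sometimes report something else, mostly with a low value. They report only what shows in the picture. A call takes as long as a camera call.
- silhouettes(target, picture): "pixels" (480x640 bool, what is visible of it) and "box" ([centre column, centre row, width, height] in pixels, round what is visible of it).
The state is a dict: "time_s": time; "q": joint angles; "qvel": joint speeds; "joint_efforts": joint torques, N m; "position": TCP position; "tool_rot": TCP orientation; "ft_force": force on the tool from outside, world axes, zero at the start; "wrist_torque": the same for the moment, N m; "grip_width": finger opening in m.
Only numpy, scipy, OpenCV 4.12 (cv2) and the standard library are available. Lean on these libraries where they do the work, as an engineer would, in place of code of your own. Each camera call takes 0.05 s, during which the arm holds its last target.

## Working session

There is one attempt and no reset: what is moved stays moved. The work goes in short steps, Python scripts to look and compute and a shell command to move; the robot and the scene stay as the last step left them, time stands still between calls to the robot, and variables do not carry over. Pictures are saved under pics/ and viewed, and the job is handed in when it is done.

```bash
mkdir -p pics
cat > h.py <<'E'
import numpy as np,cv2
from rig import *
def save(p,n): cv2.imwrite('pics/'+n,p['frame'][:,:,::-1])
def ray(p,u,v,z):
    R=np.array(p['rotation']);c=np.array(p['xyz'])
    d=R@np.array([(u-p['cx'])/p['fx'],(v-p['cy'])/p['fy'],1.])
    return c+d*(z-c[2])/d[2]
def proj(p,X):
    R=np.array(p['rotation']);c=np.array(p['xyz'])
    q=R.T@(np.array(X)-c);return np.array([p['fx']*q[0]/q[2]+p['cx'],p['fy']*q[1]/q[2]+p['cy']])
E
python3 - <<'E'
from h import *
s=observe();print({k:np.round(v,3).tolist() for k,v in s.items()},grip_depth)
for n in['scene','side','wrist']:
    p=get_image(n);save(p,n+'0.png');print(n,p['fx'],p['cx'],p['cy'],np.round(p['xyz'],3),np.round(p['rotation'],3).tolist())
E
```

```text
{'time_s': 0.0, 'q': [-84.7, 21.843, 74.386, -0.0, 83.86, -12.334], 'qvel': [0.011, 0.005, 0.027, -0.024, -0.021, 0.003], 'joint_efforts': [-0.0, -44.846, -23.128, -0.0, 0.005, 0.0], 'position': [0.167, -0.524, 0.231], 'tool_rot': [[0.953, 0.303, -0.0], [0.303, -0.953, 0.002], [0.0, -0.002, -1.0]], 'ft_force': [0.66, 0.275, -0.122], 'wrist_torque': [-0.04, -0.041, -0.002], 'grip_width': 0.085} 0.0187
scene 436.1670512587729 312.19965391745603 238.4657089860501 [ 0.917 -0.288  0.672] [[0.632, 0.615, -0.472], [0.775, -0.506, 0.379], [-0.006, -0.605, -0.796]]
side 516.2805924852178 314.91014944088596 246.91679322336867 [0.226 0.579 0.821] [[-0.891, -0.341, 0.3], [-0.455, 0.68, -0.575], [-0.008, -0.649, -0.761]]
wrist 365.13372482053853 316.7116669835185 238.11450880976787 [ 0.233 -0.502  0.374] [[0.303, -0.916, -0.262], [-0.953, -0.292, -0.083], [-0.001, 0.275, -0.961]]
```

View pics/scene0.png

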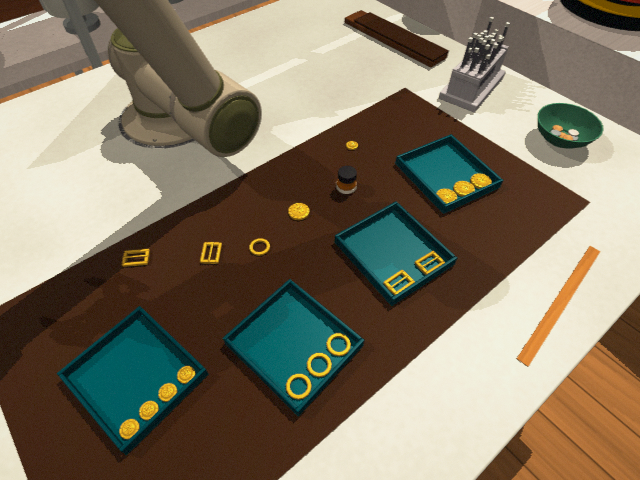

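View pics/side0.png

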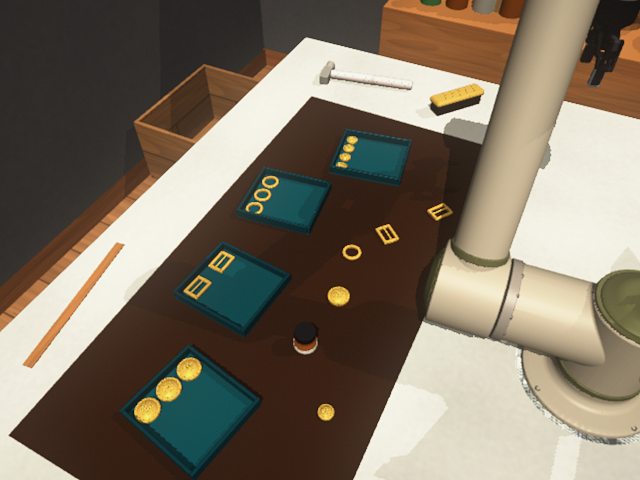

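View pics/wrist0.png

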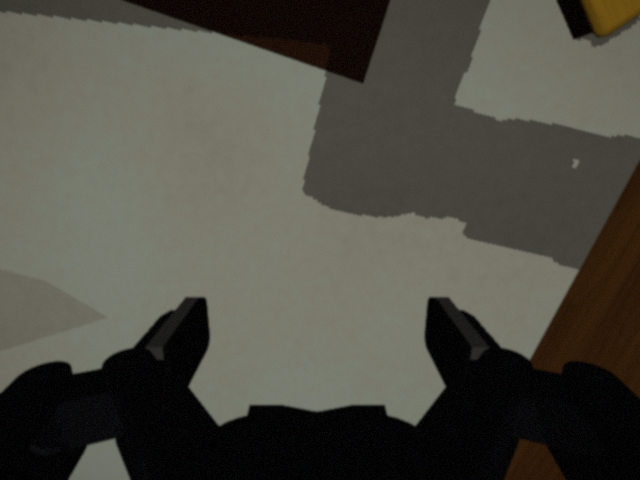

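Scene picture: loose pieces run from the left: buckle (136,257), buckle (210,252), ring (260,246), big concho (299,211), small concho (351,145), with the jar at (347,180). The trays are small-concho (133,380), ring (293,345), buckle (395,252) and big-concho (449,173). The side camera also shows all of them. Next I'll fit model outlines in both cameras.

```bash
cat > meas.py <<'E'
from h import *
from scipy.optimize import minimize
def box(lx,ly,z0,z1): return np.array([[sx*lx/2,sy*ly/2,z] for sx in(-1,1) for sy in(-1,1) for z in(z0,z1)])
def cyl(d,h,dome=None):
    a=np.linspace(0,2*np.pi,40,endpoint=False);c=np.c_[np.cos(a),np.sin(a)]*d/2
    P=[np.c_[c,0*a],np.c_[c,0*a+h]]
    if dome: P.append(np.c_[c*.6,0*a+h+(dome-h)*.65])
    return np.vstack(P)
M=dict(large_concho=cyl(.042,.006,.011),small_concho=cyl(.027,.005,.009),o_ring=cyl(.039,.006),buckle_a=box(.046,.034,0,.007),dye_jar=cyl(.042,.046))
for t in['large_concho_tray','small_concho_tray','buckle_tray','ring_tray']: M[t]=box(.168,.152,0,.022)
def hull(p,m,x,z=.002):
    c,s=np.cos(x[2]),np.sin(x[2]);P=m@np.array([[c,s,0],[-s,c,0],[0,0,1]])+[x[0],x[1],z]
    return cv2.convexHull(np.array([proj(p,q) for q in P],np.float32))
def fit(obs,name,x0,z=.002):
    m=M[name]
    hs=[(p,cv2.convexHull(np.argwhere(k)[:,::-1].astype(np.float32))) for p,k in obs]
    def cost(x):
        e=0
        for p,h in hs:
            g=hull(p,m,x,z);i,_=cv2.intersectConvexConvex(g,h);a=cv2.contourArea(g);b=cv2.contourArea(h)
            e+=1-i/(a+b-i)
        return e/len(hs)
    r=None
    for y in ([x0[2]] if 'tray' in name else np.radians([0,45,90,135]) if 'buckle' in name else [0]):
        q=minimize(cost,[x0[0],x0[1],y],method='Nelder-Mead',options=dict(initial_simplex=[[x0[0],x0[1],y],[x0[0]+.008,x0[1],y],[x0[0],x0[1]+.008,y],[x0[0],x0[1],y+.15]],xatol=1e-5,fatol=1e-5,maxiter=400))
        if r is None or q.fun<r.fun:r=q
    return r
E
python3 - <<'E'
from meas import *
ps=[get_image('scene'),get_image('side')]
import pickle
allm={}
for n in M:
    L=[]
    for p in ps:
        for d in silhouettes(n,p):
            b=d['box'];X=ray(p,b[0],b[1],.006);
            L.append((p['cx'],round(d['confidence'],2),np.round(b).astype(int).tolist(),np.round(X[:2],3).tolist()))
            allm.setdefault(n,[]).append((0 if p is ps[0] else 1,d['confidence'],d['pixels'],X))
    print(n);[print('   ',l) for l in L]
pickle.dump((ps,allm),open('m.pkl','wb'))
E
```

```text
large_concho
    (312.19965391745603, 0.83, [300, 210, 18, 16], [0.451, 0.057])
    (314.91014944088596, 0.81, [338, 298, 22, 22], [0.45, 0.058])
    (314.91014944088596, 0.39, [286, 202, 97, 66], [0.666, -0.125])
small_concho
    (312.19965391745603, 0.62, [353, 146, 11, 7], [0.377, 0.268])
    (312.19965391745603, 0.24, [349, 183, 16, 26], [0.457, 0.183])
    (314.91014944088596, 0.62, [328, 413, 14, 13], [0.368, 0.27])
o_ring
    (312.19965391745603, 0.56, [260, 246, 19, 20], [0.473, -0.059])
    (314.91014944088596, 0.56, [327, 411, 19, 15], [0.369, 0.268])
buckle_a
    (312.19965391745603, 0.78, [136, 259, 27, 11], [0.351, -0.255])
    (312.19965391745603, 0.58, [210, 253, 20, 26], [0.427, -0.14])
    (314.91014944088596, 0.65, [442, 211, 28, 18], [0.346, -0.253])
    (314.91014944088596, 0.52, [386, 233, 22, 19], [0.432, -0.139])
dye_jar
    (312.19965391745603, 0.55, [348, 182, 17, 31], [0.454, 0.183])
    (314.91014944088596, 0.61, [305, 339, 25, 32], [0.464, 0.166])
large_concho_tray
    (312.19965391745603, 0.62, [448, 173, 110, 75], [0.572, 0.369])
    (314.91014944088596, 0.71, [190, 410, 139, 138], [0.572, 0.368])
    (314.91014944088596, 0.23, [328, 411, 16, 14], [0.369, 0.266])
small_concho_tray
    (312.19965391745603, 0.75, [132, 380, 150, 148], [0.559, -0.359])
    (314.91014944088596, 0.57, [370, 158, 88, 60], [0.557, -0.349])
buckle_tray
    (312.19965391745603, 0.75, [394, 252, 122, 100], [0.644, 0.128])
    (314.91014944088596, 0.9, [232, 287, 112, 95], [0.646, 0.128])
ring_tray
    (312.19965391745603, 0.69, [451, 175, 108, 81], [0.58, 0.367])
    (312.19965391745603, 0.61, [295, 348, 135, 136], [0.677, -0.132])
    (312.19965391745603, 0.44, [133, 381, 148, 144], [0.561, -0.358])
    (312.19965391745603, 0.44, [396, 254, 123, 99], [0.649, 0.127])
    (312.19965391745603, 0.24, [260, 247, 13, 18], [0.475, -0.061])
    (314.91014944088596, 0.61, [286, 202, 99, 67], [0.666, -0.124])
```

Run:
```python
from meas import *
import pickle
ps,A=pickle.load(open('m.pkl','rb'))
G=dict(large_concho=(.45,.058),small_concho=(.372,.27),o_ring=(.474,-.06),b1=(.348,-.254),b2=(.43,-.14),dye_jar=(.45,.175),large_concho_tray=(.572,.369),small_concho_tray=(.558,-.355),buckle_tray=(.645,.128),ring_tray=(.67,-.128))
seg=[]
for p in ps:
    hsv=cv2.cvtColor(p['frame'],cv2.COLOR_RGB2HSV)
    seg.append((cv2.inRange(hsv,(15,110,90),(35,255,255)),cv2.inRange(hsv,(80,100,25),(100,255,255))))
vis=[p['frame'][:,:,::-1].copy() for p in ps];R={}
for n,g in G.items():
    nm='buckle_a' if n in('b1','b2') else n
    sil=[];col=[]
    for i,p in enumerate(ps):
        c=[a for a in A[nm] if a[0]==i and np.hypot(*(a[3][:2]-g))<.03]
        if c: sil.append((p,c[0][2]))
        if 'jar' in n: continue
        k=seg[i]['tray' in n]
        l,lab,st,ce=cv2.connectedComponentsWithStats(k,connectivity=8)
        if 'tray' in n:
            k2=cv2.morphologyEx(k,cv2.MORPH_OPEN,np.ones((3,3)));l,lab,st,ce=cv2.connectedComponentsWithStats(k2)
        u=proj(p,[g[0],g[1],.006]);j=1+np.argmin([np.hypot(*(c-u))+(1e3 if s[4]<(900 if 'tray' in n else 20) else 0) for c,s in zip(ce[1:],st[1:])])
        col.append((p,lab==j))
    x0=(g[0],g[1],0)
    for tag,o in(('sil',sil),('col',col)):
        for i in range(len(o)):
            if len(o)==2:
                r=fit([o[i]],nm,x0);print(n,tag,i,np.round(r.x[:2],4),round(np.degrees(r.x[2]),1),round(r.fun,3))
        if o:
            r=fit(o,nm,x0);print(n,tag,'both',np.round(r.x[:2],4),round(np.degrees(r.x[2]),1),round(r.fun,3))
            if tag=='col' or 'jar' in n:
                R[n]=r.x.tolist()
                for p,v in zip(ps,vis): cv2.polylines(v,[np.round(hull(p,M[nm],r.x)*8).astype(np.int32)],True,(255,0,255),1,cv2.LINE_AA,3)
pickle.dump(R,open('R.pkl','wb'))
cv2.imwrite('pics/fit_s.png',vis[0]);cv2.imwrite('pics/fit_d.png',vis[1])
```

```text
large_concho sil 0 [0.4487 0.0546] 6.4 0.153
large_concho sil 1 [0.4528 0.0507] 11.8 0.137
large_concho sil both [0.4518 0.0522] 2.8 0.154
large_concho col 0 [0.4492 0.0528] 5.6 0.061
large_concho col 1 [0.4521 0.0525] 7.8 0.025
large_concho col both [0.4517 0.0523] 3.5 0.078
small_concho sil 0 [0.368  0.2709] 5.0 0.319
small_concho sil 1 [0.3733 0.2695] 0.7 0.111
small_concho sil both [0.3727 0.2699] -4.2 0.22
small_concho col 0 [0.3687 0.2705] 5.0 0.157
small_concho col 1 [0.372  0.2694] 11.6 0.031
small_concho col both [0.3718 0.2694] 20.9 0.129
o_ring sil both [ 0.4721 -0.0587] 6.5 0.179
o_ring col 0 [ 0.4713 -0.0596] 2.2 0.094
o_ring col 1 [ 0.4749 -0.0595] 0.4 0.083
o_ring col both [ 0.4736 -0.0601] 11.2 0.116
b1 sil 0 [ 0.3471 -0.2522] 60.6 0.099
b1 sil 1 [ 0.3501 -0.2538] 240.6 0.106
b1 sil both [ 0.3485 -0.2534] 54.8 0.127
b1 col 0 [ 0.3455 -0.2523] 57.6 0.114
b1 col 1 [ 0.3509 -0.252 ] 60.6 0.106
b1 col both [ 0.3483 -0.2527] 57.8 0.129
b2 sil 0 [ 0.4266 -0.1388] 148.7 0.171
b2 sil 1 [ 0.4294 -0.1389] -48.3 0.156
b2 sil both [ 0.428  -0.1392] -42.9 0.176
b2 col 0 [ 0.4253 -
[... 709 characters left out ...]
oncho_tray col 0 [ 0.5533 -0.3524] 10.2 0.012
small_concho_tray col 1 [ 0.5559 -0.3501] 11.7 0.226
small_concho_tray col both [ 0.5538 -0.3522] 10.2 0.121
buckle_tray sil 0 [0.6431 0.1271] -4.8 0.008
buckle_tray sil 1 [0.6443 0.1273] -4.7 0.013
buckle_tray sil both [0.6433 0.1273] -4.6 0.013
buckle_tray col 0 [0.6422 0.1268] -4.8 0.012
buckle_tray col 1 [0.6442 0.127 ] -4.7 0.077
buckle_tray col both [0.6422 0.1268] -4.8 0.046
ring_tray sil 0 [ 0.6685 -0.1286] 7.5 0.015
ring_tray sil 1 [ 0.6705 -0.1286] 7.7 0.014
ring_tray sil both [ 0.6696 -0.1285] 7.6 0.021
ring_tray col 0 [ 0.6683 -0.1286] 7.5 0.013
ring_tray col 1 [ 0.671  -0.1289] 7.4 0.253
ring_tray col both [ 0.6681 -0.129 ] 7.8 0.134
```

View pics/fit_s.png

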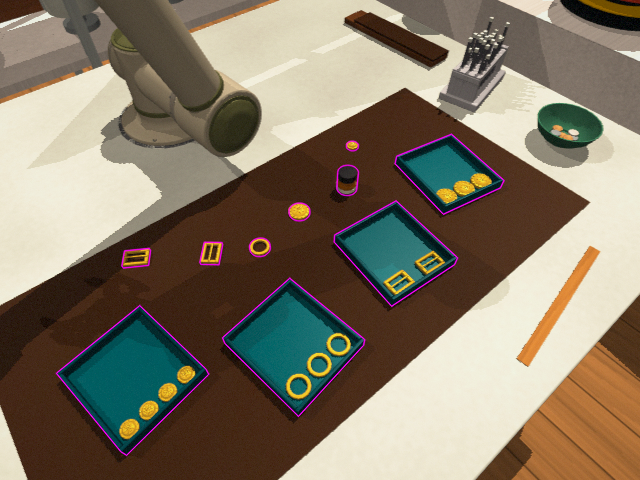

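View pics/fit_d.png

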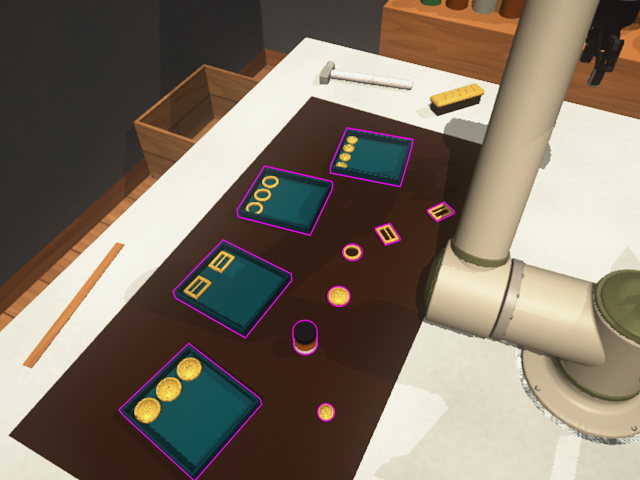

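Outlines agree with the pictures in both views (within about 2 mm between cameras). The jar is at (0.461, 0.172). Next I'll go above the big concho and square the tool with the world, so slides become (dx, -dy, -dz).

```bash
python3 -m crank '{"slide":[[0.0278,-0.029,0.005],[0.0557,-0.058,0.01],[0.0835,-0.087,0.015],[0.111,-0.116,0.02],[0.139,-0.145,0.025],[0.167,-0.174,0.03],[0.195,-0.203,0.035],[0.223,-0.232,0.04]],"roll":[0.05,0.1,0.15,0.2,0.25,0.308,0.308,0.308],"grip":[0.06,0.06,0.06,0.06,0.06,0.06,0.06,0.06]}' 40
python3 - <<'E'
from h import *
s=observe();R=np.array(s['tool_rot']);print(np.round(R,4).tolist(),s['position'],R.T@(np.array([.451,.0525,.13])-s['position']),s['ft_force'],s['q'],s['grip_width'])
E
```

```text
time_s: 1.95
position: [0.3093, -0.2341, 0.1913]
tool_rot: [[1.0, -0.001, 0.0], [-0.001, -1.0, -0.001], [0.0, 0.001, -1.0]]
ft_force: [1.1, -0.7, 0.3]
grip_width: 0.0601
[[1.0, -0.0007, 0.0005], [-0.0007, -1.0, -0.0006], [0.0005, 0.0006, -1.0]] [ 0.30929209 -0.23405362  0.19134845] [ 0.14147139 -0.2866902   0.06125617] [ 1.14578822 -0.65760476  0.27768445] [-5.47527184e+01  7.76878698e+00  1.01582530e+02  3.63074223e-03
  7.06076333e+01  3.52876910e+01] 0.060084221118434776
```

```bash
python3 -m crank '{"slide":[[0.02,-0.041,0.01],[0.04,-0.082,0.02],[0.06,-0.123,0.03],[0.08,-0.164,0.04],[0.1,-0.205,0.05],[0.12,-0.246,0.06],[0.1415,-0.2865,0.06],[0.1415,-0.2865,0.06]],"roll":[0,0,0,0,0,0,0,0],"grip":[0.06,0.06,0.06,0.06,0.06,0.06,0.06,0.06]}' 40
python3 - <<'E'
from h import *
p=get_image('wrist');save(p,'w1.png')
d=silhouettes('large_concho',p)
for k in d: print(k['confidence'],k['box'],ray(p,k['box'][0],k['box'][1],.006))
s=observe();print(s['position'],s['ft_force'],proj(p,[.451,.0525,.006]))
E
```

```text
time_s: 2.75
position: [0.4519, 0.0549, 0.1312]
tool_rot: [[1.0, 0.006, 0.001], [0.006, -1.0, 0.001], [0.001, -0.001, -1.0]]
ft_force: [0.2, -0.9, 1.2]
grip_width: 0.0597
0.66 [321.6, 230.4, 52.9, 57.6] [0.45090392 0.05159799 0.006     ]
[0.45041589 0.05167419 0.13119957] [ 0.19525515 -0.89353237  0.46567783] [320.41312847 230.27107599]
```

View pics/w1.png

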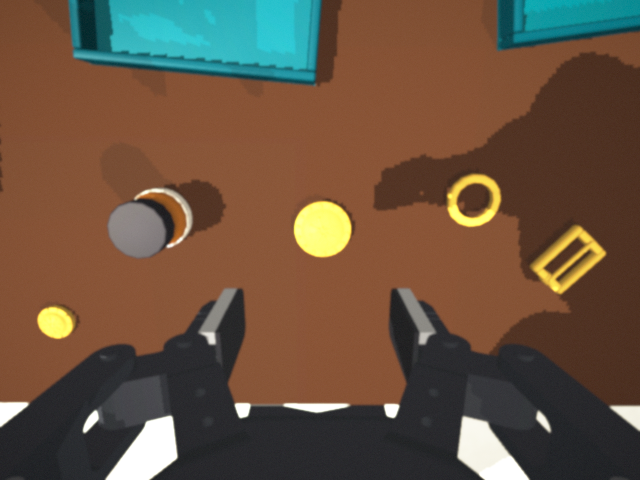

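Wrist picture: the big concho is at (322,229), 1 mm from where the fit puts it, and the jar at (150,225) is well clear. Now a guarded descent.

```bash
python3 -m crank '{"slide":[[0,0,0.03],[0,0,0.06],[0,0,0.085],[0,0,0.1],[0,0,0.11],[0,0,0.117],[0,0,0.121],[0,0,0.121]],"roll":[0,0,0,0,0,0,0,0],"grip":[0.06,0.06,0.06,0.06,0.06,0.06,0.06,0.06]}' 40
python3 -m crank '{"slide":[[0,0,0.001],[0,0,0.002],[0,0,0.003],[0,0,0.004],[0,0,0.005],[0,0,0.005],[0,0,0.005],[0,0,0.005]],"roll":[0,0,0,0,0,0,0,0],"grip":[0.05,0.05,0.05,0.05,0.05,0.05,0.05,0.05]}' 40
python3 - <<'E'
from h import *
p=get_image('wrist');save(p,'w2.png')
s=observe();print(s['position'],s['ft_force'],s['grip_width'])
E
```

```text
time_s: 3.65
position: [0.4505, 0.0507, 0.0104]
tool_rot: [[1.0, -0.001, 0.0], [-0.001, -1.0, -0.0], [0.0, 0.0, -1.0]]
ft_force: [-0.1, 0.2, 0.2]
grip_width: 0.0599
time_s: 4.45
position: [0.4504, 0.051, 0.0053]
tool_rot: [[1.0, -0.0, 0.0], [-0.0, -1.0, -0.0], [0.0, 0.0, -1.0]]
ft_force: [0.4, 0.5, 0.2]
grip_width: 0.0502
[0.4504302  0.05098517 0.00533823] [-0.76912561 -0.43604329  0.36411995] 0.04974134930506351
```

View pics/w2.png

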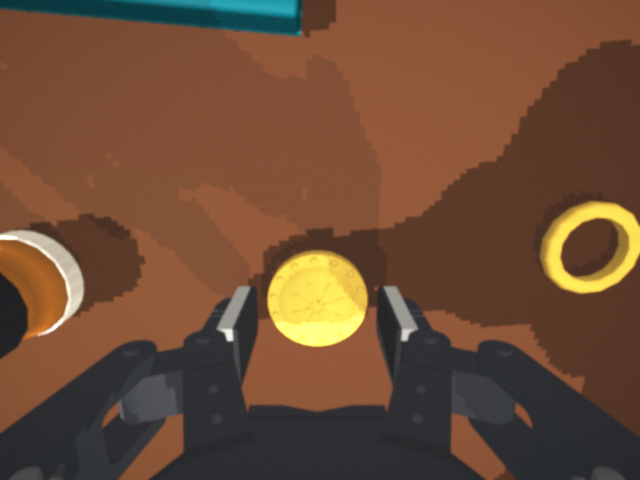

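The picture shows the concho at (318,297), centred between the pads, with no contact yet. I'll inch down.

```bash
python3 -m crank '{"slide":[[0,0,0.0005],[0,0,0.001],[0,0,0.0015],[0,0,0.002],[0,0,0.0025],[0,0,0.0025],[0,0,0.0025],[0,0,0.0025]],"roll":[0,0,0,0,0,0,0,0],"grip":[0.05,0.05,0.05,0.05,0.05,0.05,0.05,0.05]}' 40
python3 -m crank '{"slide":[[0,0,0.0005],[0,0,0.001],[0,0,0.0015],[0,0,0.0015],[0,0,0.0015],[0,0,0.0015],[0,0,0.0015],[0,0,0.0015]],"roll":[0,0,0,0,0,0,0,0],"grip":[0.05,0.05,0.05,0.05,0.05,0.05,0.05,0.05]}' 40
```

```text
time_s: 5.3
position: [0.4504, 0.051, 0.0028]
tool_rot: [[1.0, -0.0, 0.0], [-0.0, -1.0, 0.0], [0.0, -0.0, -1.0]]
ft_force: [0.0, -0.3, -0.0]
grip_width: 0.0504
time_s: 6.1
position: [0.4504, 0.051, 0.0014]
tool_rot: [[1.0, -0.0, 0.0], [-0.0, -1.0, 0.0], [0.0, -0.0, -1.0]]
ft_force: [-0.1, -0.4, -0.4]
grip_width: 0.0495
```

```bash
python3 -m crank '{"slide":[[0,0,0.0005],[0,0,0.001],[0,0,0.0015],[0,0,0.002],[0,0,0.002],[0,0,0.002],[0,0,0.002],[0,0,0.002]],"roll":[0,0,0,0,0,0,0,0],"grip":[0.05,0.05,0.05,0.05,0.05,0.05,0.05,0.05]}' 40
```

```text
time_s: 6.9
position: [0.4504, 0.051, -0.0007]
tool_rot: [[1.0, -0.0, 0.0], [-0.0, -1.0, -0.0], [0.0, 0.0, -1.0]]
ft_force: [0.3, -1.0, -0.3]
grip_width: 0.05
```

```bash
python3 -m crank '{"slide":[[0,0,0],[0,0,0],[0,0,0],[0,0,0],[0,0,0],[0,0,0],[0,0,0],[0,0,0]],"roll":[0,0,0,0,0,0,0,0],"grip":[0.046,0.042,0.04,0.038,0.036,0.036,0.036,0.036]}' 30
python3 - <<'E'
from h import *
p=get_image('wrist');save(p,'w3.png')
s=observe();print(s['position'],s['ft_force'],s['grip_width'])
E
```

```text
time_s: 7.7
position: [0.451, 0.051, 0.0005]
tool_rot: [[1.0, -0.0, 0.002], [-0.0, -1.0, -0.0], [0.002, 0.0, -1.0]]
ft_force: [-2.3, 0.3, 17.2]
grip_width: 0.0403
[0.45102928 0.05094892 0.00047341] [-1.97573392  0.46238725 16.32343254] 0.040403580768657986
```

View pics/w3.png

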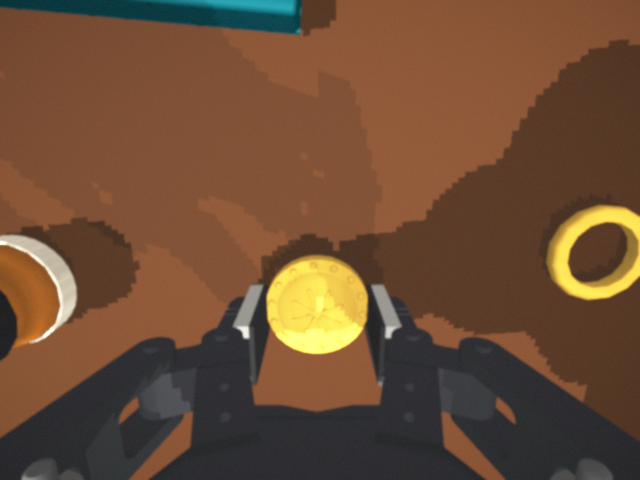

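Gripped at 40–42 mm, with the tips brushing the mat (17 N). Lifting and checking the hold.

```bash
python3 -m crank '{"slide":[[0,0,-0.002],[0,0,-0.006],[0,0,-0.015],[0,0,-0.03],[0,0,-0.05],[0,0,-0.07],[0,0,-0.08],[0,0,-0.08]],"roll":[0,0,0,0,0,0,0,0],"grip":[0.036,0.036,0.036,0.036,0.036,0.036,0.036,0.036]}' 40
python3 - <<'E'
from h import *
p=get_image('wrist');save(p,'w4.png')
s=observe();print(s['position'],s['ft_force'],s['grip_width'])
E
```

```text
time_s: 8.55
position: [0.4509, 0.051, 0.0804]
tool_rot: [[1.0, -0.0, 0.003], [-0.0, -1.0, -0.0], [0.003, 0.0, -1.0]]
ft_force: [-0.2, 0.5, -1.0]
grip_width: 0.0393
[0.45045049 0.05099575 0.07951657] [-0.70607909 -0.01928051 -0.98356969] 0.04003842238232681
```

View pics/w4.png

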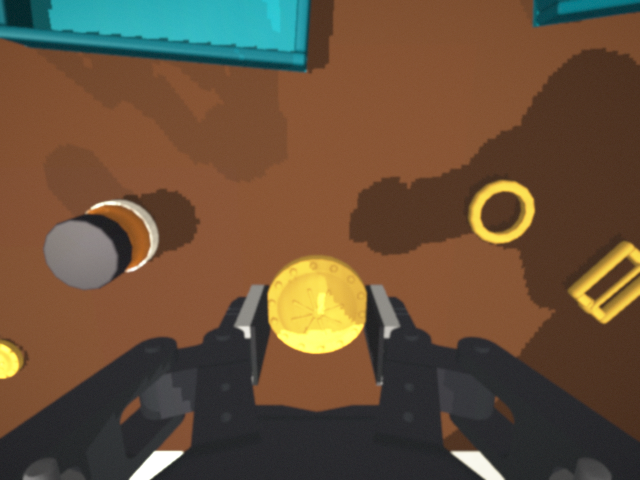

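Held level: the concho shows at (318,305) between the pads. Carrying it over to its tray.

```bash
python3 -m crank '{"slide":[[0.006,-0.02,-0.015],[0.018,-0.06,-0.025],[0.033,-0.11,-0.025],[0.048,-0.16,-0.025],[0.063,-0.21,-0.025],[0.078,-0.26,-0.025],[0.09,-0.298,-0.025],[0.096,-0.318,-0.025]],"roll":[0,0,0,0,0,0,0,0],"grip":[0.036,0.036,0.036,0.036,0.036,0.036,0.036,0.036]}' 40
python3 - <<'E'
from h import *
p=get_image('wrist');save(p,'w5.png')
s=observe();print(s['position'],s['ft_force'],s['grip_width'])
E
```

```text
time_s: 9.4
position: [0.5462, 0.3725, 0.1022]
tool_rot: [[1.0, 0.002, -0.002], [0.002, -1.0, -0.0], [-0.002, 0.0, -1.0]]
ft_force: [0.4, -0.7, -1.5]
grip_width: 0.0398
[0.54640257 0.37365043 0.10198631] [-2.12799036 -0.44114549 -1.05127534] 0.03992186928529235
```

View pics/w5.png

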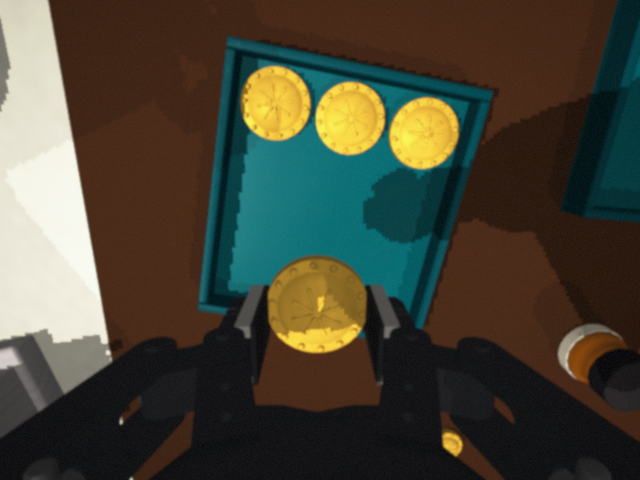

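The picture shows the tray's free floor straight below, with the three stock conchos at the top (y≈100–135). Lowering, releasing and rising.

```bash
python3 -m crank '{"slide":[[0,0,0.02],[0,0,0.045],[0,0,0.065],[0,0,0.08],[0,0,0.088],[0,0,0.093],[0,0,0.0955],[0,0,0.0965]],"roll":[0,0,0,0,0,0,0,0],"grip":[0.036,0.036,0.036,0.036,0.036,0.036,0.036,0.036]}' 40
python3 -m crank '{"slide":[[0,0,0],[0,0,0],[0,0,0],[0,0,0],[0,0,0],[0,0,-0.005],[0,0,-0.02],[0,0,-0.04]],"roll":[0,0,0,0,0,0,0,0],"grip":[0.044,0.048,0.052,0.054,0.054,0.054,0.054,0.054]}' 40
python3 - <<'E'
from h import *
p=get_image('wrist');save(p,'w6.png')
p=get_image('scene');save(p,'s6.png')
s=observe();print(s['position'],s['ft_force'],s['grip_width'])
E
```

```text
time_s: 10.25
position: [0.5466, 0.369, 0.008]
tool_rot: [[1.0, -0.0, 0.0], [-0.0, -1.0, 0.0], [0.0, -0.0, -1.0]]
ft_force: [-0.4, 0.5, -0.4]
grip_width: 0.0394
time_s: 11.05
position: [0.5463, 0.3689, 0.0487]
tool_rot: [[1.0, -0.0, -0.001], [-0.0, -1.0, -0.0], [-0.001, 0.0, -1.0]]
ft_force: [0.1, -0.2, 0.7]
grip_width: 0.0541
[0.54801265 0.36971342 0.05175277] [-0.4749468   0.29075574 -0.76733562] 0.05376356492700524
```

View pics/w6.png

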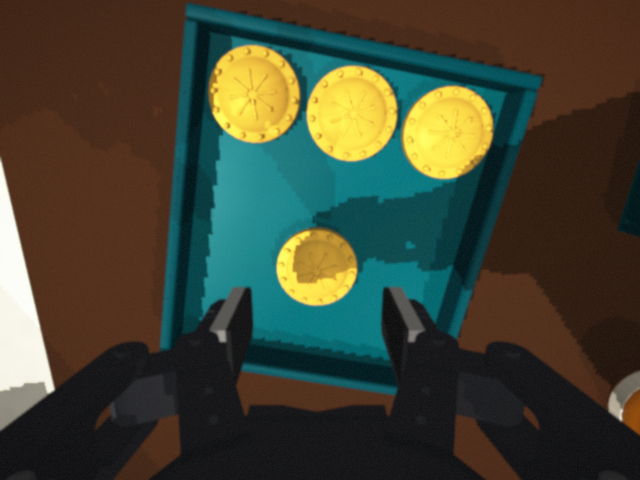

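The big concho lies flat in its tray at (316,266), well clear of the stock. Next the small concho.

```bash
python3 -m crank '{"slide":[[0,0,-0.03],[-0.025,0.014,-0.05],[-0.06,0.034,-0.05],[-0.1,0.056,-0.05],[-0.14,0.079,-0.05],[-0.165,0.093,-0.05],[-0.176,0.099,-0.05],[-0.176,0.099,-0.05]],"roll":[0,0,0,0,0,0,0,0],"grip":[0.054,0.045,0.04,0.04,0.04,0.04,0.04,0.04]}' 40
cat > wr.py <<'E'
from h import *
import sys
g=np.array([float(sys.argv[1]),float(sys.argv[2])]);zt=float(sys.argv[3])
p=get_image('wrist');save(p,sys.argv[4])
s=observe()
hsv=cv2.cvtColor(p['frame'],cv2.COLOR_RGB2HSV);k=cv2.inRange(hsv,(15,110,60),(35,255,255));k=cv2.morphologyEx(k,cv2.MORPH_OPEN,np.ones((3,3)))
l,lab,st,ce=cv2.connectedComponentsWithStats(k)
for i in range(1,l):
    if st[i][4]<150: continue
    pts=np.argwhere(lab==i)[:,::-1].astype(np.float32)
    W=np.array([ray(p,u,v,zt)[:2] for u,v in cv2.convexHull(pts)[:,0]],np.float32)
    r=cv2.minAreaRect(W*1000);X=np.array(r[0])/1000
    print(st[i][:5],'centre',np.round(X,4),'size',np.round(r[1],1),'ang',round(r[2],1),'<--' if np.hypot(*(X-g))<.02 else '')
R=np.array(s['tool_rot']);print('pos',np.round(s['position'],4),'R',np.round(R,4).tolist(),'F',np.round(s['ft_force'],1),'w',round(s['grip_width'],4),'slide to',np.round(R.T@(np.array([*g,0.])-s['position']),4))
E
python3 wr.py .3705 .27 .006 w7.png
```

```text
time_s: 11.95
position: [0.3692, 0.2695, 0.0983]
tool_rot: [[1.0, -0.0, -0.0], [-0.0, -1.0, -0.0], [-0.0, 0.0, -1.0]]
ft_force: [1.3, -0.6, 0.2]
grip_width: 0.0403
[ 298  216   43   42 1444] centre [0.3723 0.2683] size [28.2 28.5] ang 90.0 <--
pos [0.3706 0.27   0.0983] R [[1.0, -0.0003, 0.0009], [-0.0003, -1.0, 0.0004], [0.0009, -0.0004, -1.0]] F [ 0.3 -0.2 -1.6] w 0.0403 slide to [-0.0002  0.0001  0.0983]
```

View pics/w7.png

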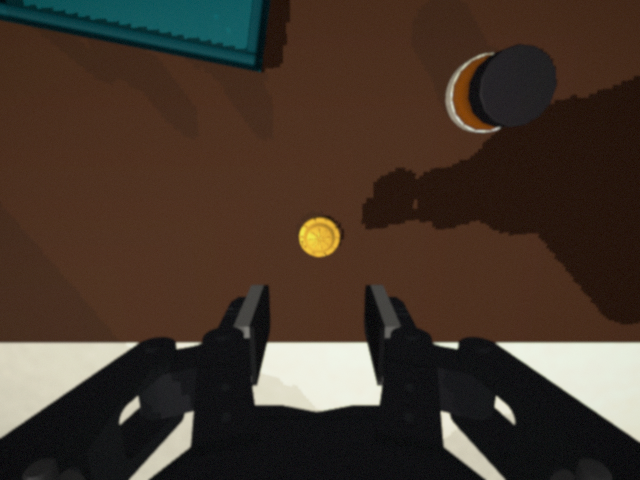

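View pics/s6.png

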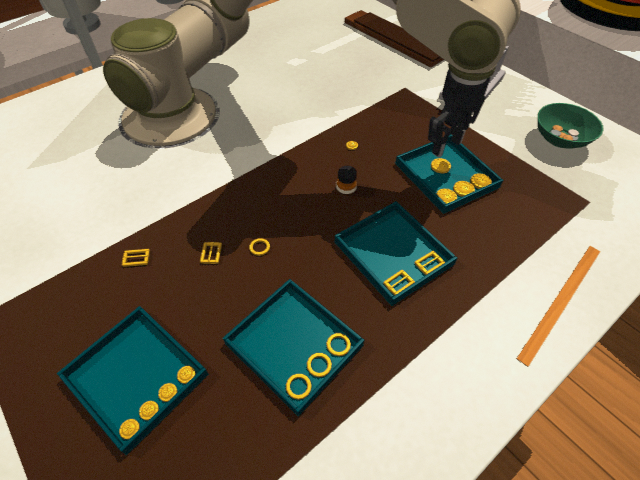

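The wrist picture shows the small concho at (320,237), within 2 mm of the plan. Descending and gripping.

```bash
python3 -m crank '{"slide":[[0.001,0.001,0.03],[0.001,0.001,0.06],[0.001,0.001,0.078],[0.001,0.001,0.087],[0.001,0.001,0.092],[0.001,0.001,0.0945],[0.001,0.001,0.0958],[0.001,0.001,0.0958]],"roll":[0,0,0,0,0,0,0,0],"grip":[0.04,0.04,0.04,0.04,0.04,0.04,0.04,0.04]}' 30
python3 -m crank '{"slide":[[0,0,0],[0,0,0],[0,0,0],[0,0,0],[0,0,0],[0,0,0],[0,0,0],[0,0,0]],"roll":[0,0,0,0,0,0,0,0],"grip":[0.034,0.03,0.027,0.024,0.022,0.022,0.022,0.022]}' 30
python3 wr.py .3715 .269 .006 w8.png
```

```text
time_s: 12.8
position: [0.3718, 0.2692, 0.0025]
tool_rot: [[1.0, -0.0, 0.001], [-0.0, -1.0, 0.0], [0.001, -0.0, -1.0]]
ft_force: [-0.3, -0.3, 0.4]
grip_width: 0.0398
time_s: 13.6
position: [0.3716, 0.269, 0.0024]
tool_rot: [[1.0, -0.0, 0.001], [-0.0, -1.0, 0.0], [0.001, -0.0, -1.0]]
ft_force: [-0.9, -1.0, 5.0]
grip_width: 0.0243
[ 558   22   65  110 2394] centre [0.4563 0.1741] size [39.7 17.6] ang 26.4 
[ 286  271   63   65 3384] centre [0.3726 0.2693] size [26.  29.5] ang 88.7 <--
pos [0.3716 0.269  0.0024] R [[1.0, -0.0001, 0.0006], [-0.0001, -1.0, 0.0001], [0.0006, -0.0001, -1.0]] F [-1.7 -0.2  5.4] w 0.0248 slide to [-0.0001  0.      0.0024]
```

View pics/w8.png

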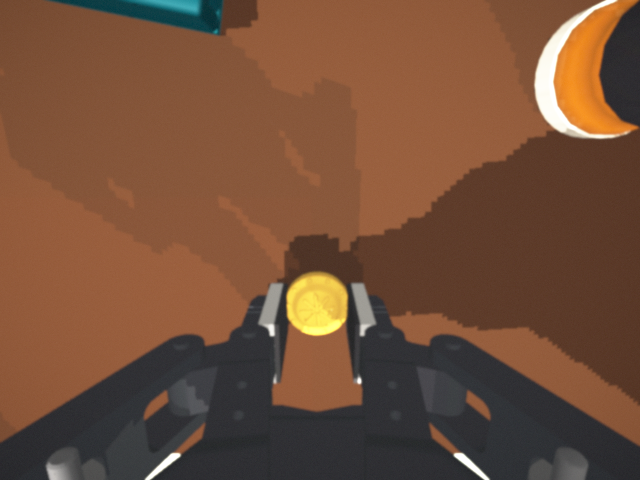

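Gripped: the concho is at (317,303) between the pads. Lifting and carrying to the small-concho tray at (0.540, -0.355).

```bash
python3 -m crank '{"slide":[[0,0,-0.004],[0,0,-0.02],[0,0,-0.05],[0,0.005,-0.085],[0.004,0.025,-0.105],[0.014,0.06,-0.11],[0.025,0.1,-0.11],[0.037,0.14,-0.11]],"roll":[0,0,0,0,0,0,0,0],"grip":[0.022,0.022,0.022,0.022,0.022,0.022,0.022,0.022]}' 40
python3 -m crank '{"slide":[[0.011,0.04,0],[0.023,0.085,0],[0.036,0.13,0],[0.049,0.18,0],[0.062,0.23,0],[0.075,0.28,0],[0.087,0.32,0],[0.098,0.36,0]],"roll":[0,0,0,0,0,0,0,0],"grip":[0.022,0.022,0.022,0.022,0.022,0.022,0.022,0.022]}' 40
python3 wr.py .540 -.355 .006 w9.png
```

```text
time_s: 14.45
position: [0.4085, 0.1277, 0.1126]
tool_rot: [[1.0, 0.001, 0.001], [0.001, -1.0, 0.0], [0.001, -0.0, -1.0]]
ft_force: [0.9, 0.5, -1.0]
grip_width: 0.0238
time_s: 15.25
position: [0.5065, -0.2334, 0.1121]
tool_rot: [[1.0, -0.001, 0.0], [-0.001, -1.0, -0.0], [0.0, 0.0, -1.0]]
ft_force: [0.2, 1.3, 0.9]
grip_width: 0.0239
[ 553   26   49   49 1869] centre [ 0.6255 -0.3945] size [29.6 26.9] ang 90.0 
[ 498   37   47   49 1774] centre [ 0.6191 -0.3606] size [27.3 28.6] ang 26.5 
[ 442   49   46   47 1684] centre [ 0.613  -0.3263] size [28.5 26.6] ang 90.0 
[ 386   60   45   47 1635] centre [ 0.6067 -0.291 ] size [26.7 27.9] ang 22.5 
[  52  251   59   54 1696] centre [ 0.475  -0.0605] size [40.3 43.4] ang 42.8 
[ 287  271   61   65 3327] centre [ 0.4536 -0.2332] size [45.3 52.5] ang 89.9 
[ 158  300   73   47 1491] centre [ 0.4285 -0.1392] size [37.1 51.4] ang 49.6 
[313 390  41  23 491] centre [ 0.3621 -0.246 ] size [25.  25.6] ang 54.8 
pos [ 0.508  -0.239   0.1122] R [[1.0, -0.004, 0.0025], [-0.004, -1.0, -0.0036], [0.0025, 0.0036, -1.0]] F [-0.4 -5.3  0.1] w 0.024 slide to [0.0321 0.1155 0.1127]
```

View pics/w9.png

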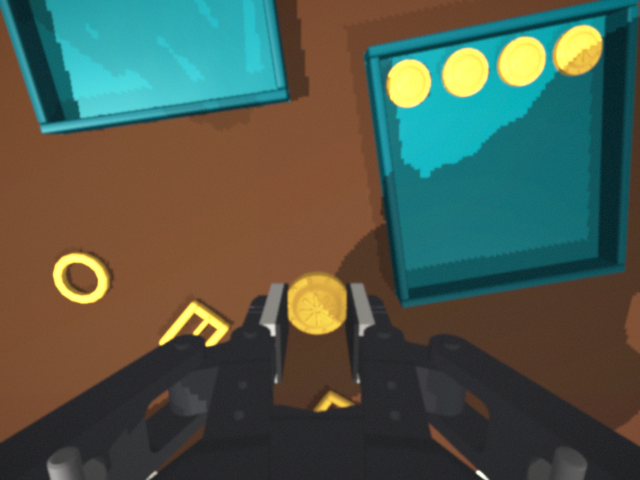

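The picture shows the piece held, and the tray ahead to the right with its four stock pieces at (409–578, 50–84). Moving over, lowering and releasing.

```bash
python3 -m crank '{"slide":[[0.01,0.036,0],[0.02,0.074,0],[0.029,0.106,0],[0.0335,0.124,0],[0.0335,0.124,0.01],[0.0335,0.124,0.03],[0.0335,0.124,0.055],[0.0335,0.124,0.075]],"roll":[0,0,0,0,0,0,0,0],"grip":[0.022,0.022,0.022,0.022,0.022,0.022,0.022,0.022]}' 40
python3 -m crank '{"slide":[[0,0,0.012],[0,0,0.02],[0,0,0.026],[0,0,0.029],[0,0,0.0303],[0,0,0.0305],[0,0,0.0305],[0,0,0.0305]],"roll":[0,0,0,0,0,0,0,0],"grip":[0.022,0.022,0.022,0.022,0.022,0.022,0.022,0.022]}' 40
python3 -m crank '{"slide":[[0,0,0],[0,0,0],[0,0,0],[0,0,0],[0,0,-0.003],[0,0,-0.015],[0,0,-0.035],[0,0,-0.06]],"roll":[0,0,0,0,0,0,0,0],"grip":[0.028,0.033,0.037,0.038,0.038,0.038,0.038,0.038]}' 40
python3 wr.py .540 -.355 .012 w10.png
```

```text
time_s: 16.1
position: [0.5392, -0.3533, 0.0353]
tool_rot: [[1.0, 0.0, -0.002], [0.0, -1.0, 0.002], [-0.002, -0.002, -1.0]]
ft_force: [-0.1, -0.4, -0.1]
grip_width: 0.0238
time_s: 16.9
position: [0.5399, -0.3551, 0.0069]
tool_rot: [[1.0, -0.0, 0.0], [-0.0, -1.0, -0.0], [0.0, 0.0, -1.0]]
ft_force: [0.3, 0.3, -0.2]
grip_width: 0.0242
time_s: 17.7
position: [0.5396, -0.3548, 0.0675]
tool_rot: [[1.0, -0.0, -0.001], [-0.0, -1.0, 0.001], [-0.001, -0.001, -1.0]]
ft_force: [0.0, 0.3, 0.3]
grip_width: 0.0379
[ 364   74   53   56 2348] centre [ 0.6246 -0.3919] size [26.5 26.6] ang 2.0 
[ 300   87   52   55 2239] centre [ 0.6186 -0.359 ] size [26.3 26.4] ang 90.0 
[ 235  100   52   54 2161] centre [ 0.6125 -0.3253] size [26.3 26.3] ang 25.6 
[ 169  114   53   51 2182] centre [ 0.6062 -0.2906] size [27.3 25.3] ang 90.0 
[ 294  234   47   45 1678] centre [ 0.5414 -0.3546] size [26.4 26.6] ang 90.0 <--
[   0  377   39   63 1226] centre [ 0.4338 -0.1594] size [24.  50.4] ang 76.6 
pos [ 0.5413 -0.3562  0.0726] R [[1.0, -0.0, 0.0051], [0.0, -1.0, -0.0049], [0.0051, 0.0049, -1.0]] F [ 1.6 -1.8  4.4] w 0.0379 slide to [-0.0016 -0.0016  0.0725]
```

View pics/w10.png

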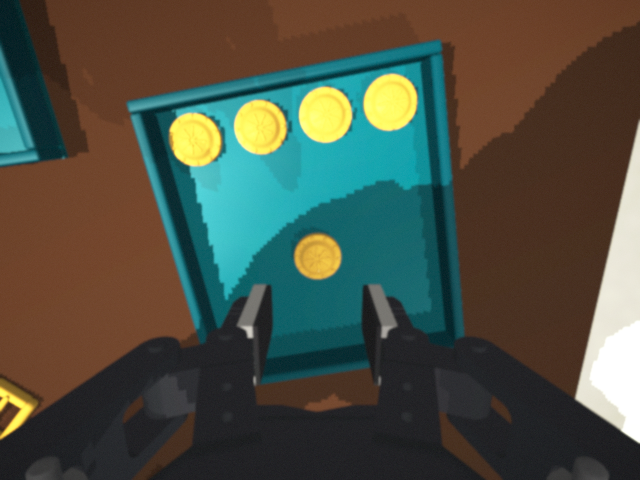

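The small concho lies flat at (318,256), with its size read as 26.5 mm. Next the ring at (0.474, -0.060).

```bash
python3 -m crank '{"slide":[[0,0,-0.02],[-0.005,-0.025,-0.03],[-0.015,-0.068,-0.03],[-0.027,-0.118,-0.03],[-0.038,-0.168,-0.03],[-0.049,-0.218,-0.03],[-0.06,-0.265,-0.03],[-0.066,-0.295,-0.03]],"roll":[0,0,0,0,0,0,0,0],"grip":[0.04,0.045,0.05,0.052,0.052,0.052,0.052,0.052]}' 40
python3 -m crank '{"slide":[[0,0,0],[0,0,0.01],[0,0,0.02],[0,0,0.03],[0,0,0.04],[0,0,0.045],[0,0,0.045],[0,0,0.045]],"roll":[0,0,0,0,0,0,0,0],"grip":[0.052,0.052,0.052,0.052,0.052,0.052,0.052,0.052]}' 40
python3 wr.py .474 -.060 .005 w11.png
```

```text
time_s: 18.55
position: [0.4727, -0.0573, 0.0975]
tool_rot: [[1.0, 0.001, 0.001], [0.001, -1.0, 0.0], [0.001, -0.0, -1.0]]
ft_force: [-0.8, -0.0, 0.4]
grip_width: 0.0516
time_s: 19.35
position: [0.474, -0.0602, 0.0515]
tool_rot: [[1.0, -0.0, -0.0], [-0.0, -1.0, 0.0], [-0.0, -0.0, -1.0]]
ft_force: [-0.2, -1.2, -0.1]
grip_width: 0.0517
[ 282  229   74   70 2544] centre [ 0.4742 -0.0607] size [40.4 40.4] ang 90.0 <--
[ 430  294   74   60 2023] centre [ 0.4356 -0.1466] size [38.8 27.4] ang 49.2 
[610 412  30  25 196] centre [ 0.3676 -0.2551] size [29.2  4.1] ang 52.9 
pos [ 0.4741 -0.0602  0.0517] R [[1.0, -0.0003, 0.0005], [-0.0003, -1.0, -0.0002], [0.0005, 0.0002, -1.0]] F [-0.1 -0.8  0.9] w 0.0522 slide to [-0.0001 -0.0002  0.0517]
```

View pics/w11.png

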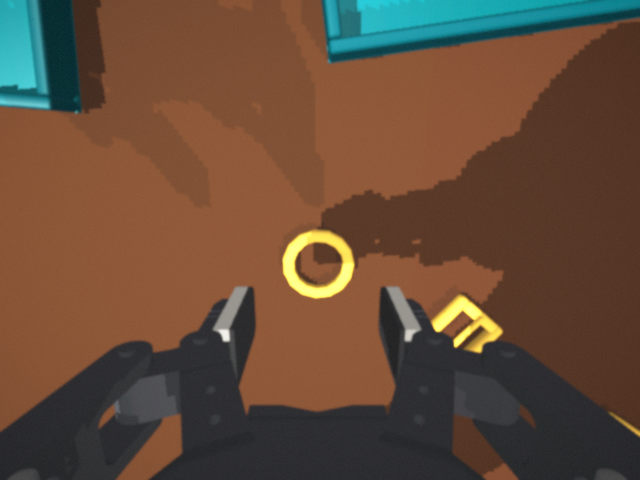

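The ring is at (318,264), dead centre (read at (0.4742, -0.0607)). Descending and gripping.

```bash
python3 -m crank '{"slide":[[0,0,0.015],[0,0,0.03],[0,0,0.04],[0,0,0.046],[0,0,0.049],[0,0,0.0502],[0,0,0.0502],[0,0,0.0502]],"roll":[0,0,0,0,0,0,0,0],"grip":[0.052,0.05,0.05,0.05,0.05,0.05,0.05,0.05]}' 30
python3 -m crank '{"slide":[[0,0,0],[0,0,0],[0,0,0],[0,0,0],[0,0,0],[0,0,0],[0,0,0],[0,0,0]],"roll":[0,0,0,0,0,0,0,0],"grip":[0.046,0.042,0.039,0.036,0.033,0.033,0.033,0.033]}' 30
python3 -m crank '{"slide":[[0,0,-0.004],[0,0,-0.02],[0,0,-0.045],[0,0,-0.07],[0,0,-0.09],[0.01,0.003,-0.1],[0.03,0.01,-0.1],[0.06,0.02,-0.1]],"roll":[0,0,0,0,0,0,0,0],"grip":[0.033,0.033,0.033,0.033,0.033,0.033,0.033,0.033]}' 40
python3 wr.py .644 -.132 .012 w12.png
```

```text
time_s: 20.2
position: [0.4741, -0.0601, 0.0017]
tool_rot: [[1.0, -0.0, 0.001], [-0.0, -1.0, -0.0], [0.001, 0.0, -1.0]]
ft_force: [0.2, -0.4, -0.5]
grip_width: 0.0498
time_s: 21.0
position: [0.474, -0.0601, 0.0018]
tool_rot: [[1.0, -0.0, 0.001], [-0.0, -1.0, -0.0], [0.001, 0.0, -1.0]]
ft_force: [-1.8, 0.1, 7.4]
grip_width: 0.0353
time_s: 21.8
position: [0.5338, -0.0798, 0.1021]
tool_rot: [[1.0, 0.0, -0.0], [0.0, -1.0, 0.0], [-0.0, -0.0, -1.0]]
ft_force: [-0.6, -0.8, -0.1]
grip_width: 0.0342
[ 274  259   87   90 3939] centre [ 0.4878 -0.0798] size [60.5 68.4] ang 88.4 
[359 372  18  24 225] centre [ 0.4225 -0.1176] size [22.3  9.4] ang 32.3 
pos [ 0.5385 -0.082   0.102 ] R [[1.0, -0.0009, 0.0044], [-0.0008, -1.0, -0.0016], [0.0044, 0.0016, -1.0]] F [ 0.9 -3.2 -0.7] w 0.0339 slide to [0.1051 0.0498 0.1025]
```

View pics/w12.png

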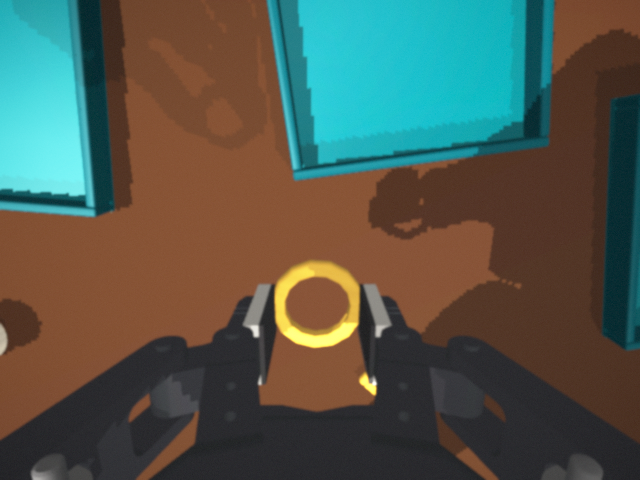

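Ring held level. Moving over its tray, lowering and releasing.

```bash
python3 -m crank '{"slide":[[0.03,0.014,0],[0.06,0.028,0],[0.09,0.042,0],[0.11,0.052,0],[0.11,0.052,0.01],[0.11,0.052,0.03],[0.11,0.052,0.05],[0.11,0.052,0.065]],"roll":[0,0,0,0,0,0,0,0],"grip":[0.033,0.033,0.033,0.033,0.033,0.033,0.033,0.033]}' 40
python3 -m crank '{"slide":[[0,0,0.012],[0,0,0.02],[0,0,0.026],[0,0,0.029],[0,0,0.0302],[0,0,0.0304],[0,0,0.0304],[0,0,0.0304]],"roll":[0,0,0,0,0,0,0,0],"grip":[0.033,0.033,0.033,0.033,0.033,0.033,0.033,0.033]}' 40
python3 -m crank '{"slide":[[0,0,0],[0,0,0],[0,0,0],[0,0,0],[0,0,-0.003],[0,0,-0.015],[0,0,-0.035],[0,0,-0.06]],"roll":[0,0,0,0,0,0,0,0],"grip":[0.038,0.043,0.048,0.05,0.05,0.05,0.05,0.05]}' 40
python3 wr.py .644 -.132 .010 w13.png
```

```text
time_s: 22.65
position: [0.6424, -0.1313, 0.0345]
tool_rot: [[1.0, -0.0, -0.003], [-0.0, -1.0, 0.001], [-0.003, -0.001, -1.0]]
ft_force: [-0.7, 0.6, 0.5]
grip_width: 0.0343
time_s: 23.45
position: [0.644, -0.1321, 0.0063]
tool_rot: [[1.0, -0.0, 0.001], [-0.0, -1.0, -0.0], [0.001, 0.0, -1.0]]
ft_force: [-0.4, -1.1, -0.2]
grip_width: 0.0342
time_s: 24.25
position: [0.6436, -0.132, 0.0669]
tool_rot: [[1.0, -0.0, -0.001], [-0.0, -1.0, 0.0], [-0.001, -0.0, -1.0]]
ft_force: [-0.3, -0.0, 0.0]
grip_width: 0.0505
[ 348   59   76   80 2569] centre [ 0.73   -0.1669] size [38.1 38.5] ang 1.4 
[ 260   72   74   79 2416] centre [ 0.7238 -0.1212] size [37.9 38.2] ang 87.5 
[ 172   86   75   76 2455] centre [ 0.7177 -0.0754] size [37.4 38.5] ang -0.0 
[ 284  224   67   64 1844] centre [ 0.645  -0.1318] size [38.2 38.4] ang 90.0 <--
[612 295  28  34 775] centre [ 0.6081 -0.3186] size [23.6 15.9] ang 13.7 
[ 562  302   40   36 1182] centre [ 0.6038 -0.2928] size [23.  23.3] ang 10.5 
pos [ 0.6457 -0.1327  0.072 ] R [[1.0, -0.0001, 0.0066], [-0.0001, -1.0, -0.0027], [0.0066, 0.0027, -1.0]] F [ 1.5 -1.4  3.9] w 0.0497 slide to [-0.0021 -0.0008  0.072 ]
```

View pics/w13.png

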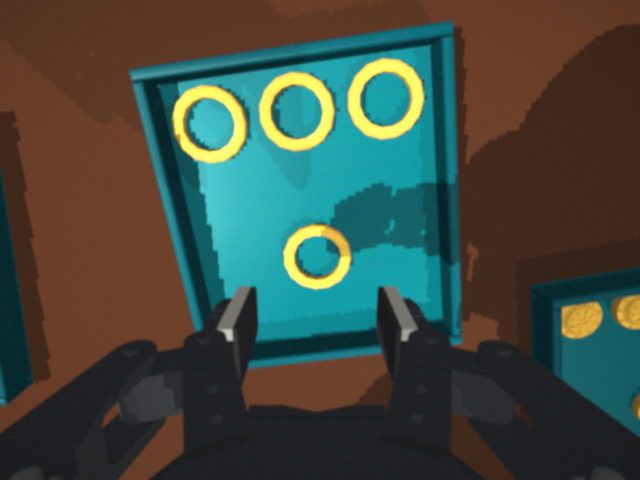

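The ring lies flat at (317,257) in its tray. Now buckle_b at (0.427, -0.139), yaw about 139°: I'm turning the tool to that yaw on the way, since the other half turn would run joint 6 out of range at the tray.

```bash
python3 -m crank '{"slide":[[0,0,-0.025],[-0.02,0,-0.04],[-0.05,0.002,-0.04],[-0.085,0.003,-0.04],[-0.12,0.004,-0.04],[-0.155,0.005,-0.04],[-0.19,0.006,-0.04],[-0.217,0.0065,-0.04]],"roll":[-0.148,-0.296,-0.444,-0.592,-0.74,-0.888,-1.036,-1.184],"grip":[0.05,0.05,0.05,0.05,0.05,0.05,0.05,0.05]}' 40
python3 -m crank '{"slide":[[0,0,0],[0,0,0],[0,0,0],[0,0,0],[0,0,0],[0,0,0],[0,0,0],[0,0,0]],"roll":[-0.148,-0.296,-0.444,-0.592,-0.74,-0.888,-1.036,-1.184],"grip":[0.05,0.05,0.05,0.05,0.05,0.05,0.05,0.05]}' 40
python3 wr.py .427 -.1385 .007 w14.png
```

```text
time_s: 25.1
position: [0.4253, -0.1384, 0.1068]
tool_rot: [[0.372, 0.928, 0.001], [0.928, -0.372, -0.001], [-0.0, 0.001, -1.0]]
ft_force: [0.7, -1.0, 0.9]
grip_width: 0.0498
time_s: 25.9
position: [0.4271, -0.1386, 0.1068]
tool_rot: [[-0.72, 0.694, 0.001], [0.694, 0.72, -0.001], [-0.001, 0.0, -1.0]]
ft_force: [-0.5, 0.6, -0.4]
grip_width: 0.0503
[ 290  205   55   70 2637] centre [ 0.4284 -0.1387] size [36.1 49.9] ang 49.4 <--
[  85  242   79   57 2470] centre [ 0.3491 -0.253 ] size [49.9 36.5] ang 56.1 
[615 415  25  21 258] centre [ 0.7149 -0.0631] size [29.5 12.1] ang 13.1 
pos [ 0.4271 -0.1387  0.1068] R [[-0.7247, 0.6891, 0.0012], [0.6891, 0.7247, -0.0008], [-0.0015, 0.0003, -1.0]] F [-0.3  0.7  0.3] w 0.0503 slide to [0.0004 0.     0.1068]
```

View pics/w14.png

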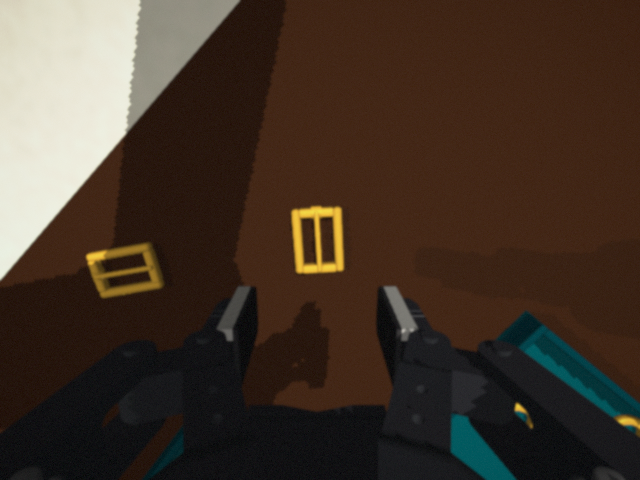

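The buckle is at (318,240) between the jaws, with its long axis read at 139.4° again (size 50×36 including the edge halo). Adjusting the roll by -0.06, descending and gripping.

```bash
python3 -m crank '{"slide":[[-0.0005,0.0005,0.025],[-0.0005,0.0005,0.055],[-0.0005,0.0005,0.08],[-0.0005,0.0005,0.094],[-0.0005,0.0005,0.1],[-0.0005,0.0005,0.103],[-0.0005,0.0005,0.1045],[-0.0005,0.0005,0.1045]],"roll":[-0.06,-0.06,-0.06,-0.06,-0.06,-0.06,-0.06,-0.06],"grip":[0.05,0.048,0.046,0.046,0.046,0.046,0.046,0.046]}' 30
python3 -m crank '{"slide":[[0,0,0],[0,0,0],[0,0,0],[0,0,0],[0,0,0],[0,0,0],[0,0,0],[0,0,0]],"roll":[0,0,0,0,0,0,0,0],"grip":[0.042,0.038,0.035,0.032,0.029,0.029,0.029,0.029]}' 30
python3 -m crank '{"slide":[[0,0,-0.004],[0,0,-0.015],[0,0,-0.035],[0,0,-0.06],[0,0,-0.085],[0,0,-0.1],[0,0,-0.1],[0,0,-0.1]],"roll":[0,0,0,0,0,0,0,0],"grip":[0.029,0.029,0.029,0.029,0.029,0.029,0.029,0.029]}' 40
python3 wr.py .35 -.253 .007 w15.png
```

```text
time_s: 26.75
position: [0.4279, -0.1387, 0.002]
tool_rot: [[-0.756, 0.655, 0.001], [0.655, 0.756, -0.001], [-0.001, 0.0, -1.0]]
ft_force: [-1.1, 0.1, 0.2]
grip_width: 0.0459
time_s: 27.55
position: [0.4277, -0.1385, 0.0018]
tool_rot: [[-0.756, 0.655, 0.0], [0.655, 0.756, -0.0], [-0.001, 0.0, -1.0]]
ft_force: [-1.2, 0.1, 4.1]
grip_width: 0.0332
time_s: 28.35
position: [0.4274, -0.1384, 0.1011]
tool_rot: [[-0.756, 0.655, -0.0], [0.655, 0.756, 0.0], [0.0, -0.0, -1.0]]
ft_force: [-0.2, -0.3, -0.3]
grip_width: 0.0329
[  77  236   80   56 2634] centre [ 0.3492 -0.253 ] size [50.  36.4] ang 56.5 <--
[ 273  254   88  109 6164] centre [ 0.4663 -0.172 ] size [60.5 85. ] ang 49.1 
pos [ 0.4272 -0.1382  0.1007] R [[-0.7558, 0.6548, -0.0011], [0.6548, 0.7558, 0.0007], [0.0013, -0.0002, -1.0]] F [ 0.2 -0.7 -0.4] w 0.0326 slide to [-0.0169 -0.1373  0.1007]
```

View pics/w15.png

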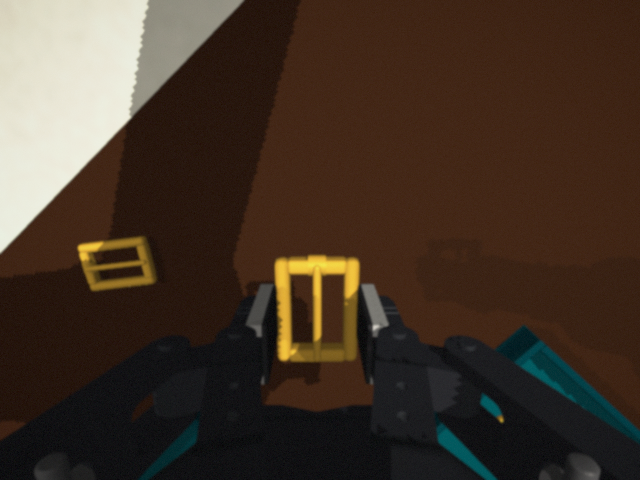

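Held square in the pads (tool yaw 139.1°). Turning by +0.939 rad to 85.3° and carrying to the buckle tray at (0.618, 0.096).

```bash
python3 -m crank '{"slide":[[0.0005,0.02,0],[0.002,0.06,0],[0.003,0.105,0],[0.005,0.15,0],[0.006,0.195,0],[0.007,0.24,0],[0.008,0.28,0],[0.009,0.302,0]],"roll":[0.06,0.18,0.3,0.43,0.56,0.7,0.83,0.939],"grip":[0.029,0.029,0.029,0.029,0.029,0.029,0.029,0.029]}' 40
python3 -m crank '{"slide":[[0,0,0],[0,0,0],[0,0,0],[0,0,0.005],[0,0,0.01],[0,0,0.01],[0,0,0.01],[0,0,0.01]],"roll":[0,0,0,0,0,0,0,0],"grip":[0.029,0.029,0.029,0.029,0.029,0.029,0.029,0.029]}' 40
python3 wr.py .6184 .0959 .013 w16.png
```

```text
time_s: 29.2
position: [0.6193, 0.0983, 0.0995]
tool_rot: [[0.085, 0.996, -0.002], [0.996, -0.085, 0.0], [0.0, -0.002, -1.0]]
ft_force: [-0.7, 0.6, -0.8]
grip_width: 0.0327
time_s: 30.0
position: [0.6186, 0.0956, 0.0916]
tool_rot: [[0.082, 0.997, 0.0], [0.997, -0.082, -0.0], [-0.0, 0.0, -1.0]]
ft_force: [-0.7, -0.9, -0.1]
grip_width: 0.0328
[ 421   94   68   84 3126] centre [0.7035 0.1571] size [46.7 34.7] ang 83.7 
[ 414  220   57   71 2518] centre [0.6976 0.0838] size [47.4 34.7] ang 87.8 
[ 275  255   84  108 5862] centre [0.6147 0.0518] size [78.9 56.3] ang 85.3 
[464 457  18  13 152] centre [ 0.7236 -0.0853] size [10.2 12.5] ang 37.4 
pos [0.6186 0.0956 0.0916] R [[0.0818, 0.9966, 0.0004], [0.9966, -0.0818, -0.0], [0.0, 0.0004, -1.0]] F [-0.2 -0.3 -0.5] w 0.0326 slide to [ 0.0003 -0.0002  0.0916]
```

View pics/w16.png

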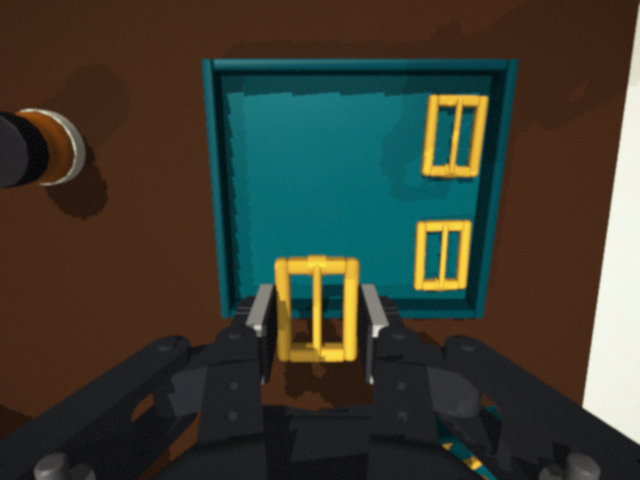

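The picture shows the tray squared with the held buckle. The stock buckles read 83.7° and 87.8°, with their row at 85.4°, so my 85.3° is right. Lowering and releasing.

```bash
python3 -m crank '{"slide":[[0,0,0.015],[0,0,0.035],[0,0,0.055],[0,0,0.07],[0,0,0.078],[0,0,0.0825],[0,0,0.0845],[0,0,0.085]],"roll":[0,0,0,0,0,0,0,0],"grip":[0.029,0.029,0.029,0.029,0.029,0.029,0.029,0.029]}' 40
python3 -m crank '{"slide":[[0,0,0],[0,0,0],[0,0,0],[0,0,0],[0,0,0],[0,0,0],[0,0,-0.005],[0,0,-0.015]],"roll":[0,0,0,0,0,0,0,0],"grip":[0.029,0.034,0.038,0.042,0.046,0.046,0.046,0.046]}' 40
python3 -m crank '{"slide":[[0,0,-0.02],[0,0,-0.045],[0,0,-0.07],[0,0,-0.08],[0,0,-0.08],[0,0,-0.08],[0,0,-0.08],[0,0,-0.08]],"roll":[0,0,0,0,0,0,0,0],"grip":[0.046,0.046,0.046,0.046,0.046,0.046,0.046,0.046]}' 40
python3 wr.py .6184 .0959 .011 w17.png
```

```text
time_s: 30.85
position: [0.6188, 0.0957, 0.0069]
tool_rot: [[0.082, 0.997, 0.001], [0.997, -0.082, -0.0], [0.0, 0.001, -1.0]]
ft_force: [-0.2, -0.6, -1.0]
grip_width: 0.0325
time_s: 31.65
position: [0.6181, 0.0957, 0.0214]
tool_rot: [[0.082, 0.997, -0.001], [0.997, -0.082, 0.0], [-0.0, -0.001, -1.0]]
ft_force: [-0.2, -0.9, 0.1]
grip_width: 0.0459
time_s: 32.45
position: [0.6181, 0.0957, 0.1003]
tool_rot: [[0.082, 0.997, -0.002], [0.997, -0.082, 0.0], [-0.0, -0.002, -1.0]]
ft_force: [-0.3, 0.1, 0.1]
grip_width: 0.0461
[ 419   95   64   82 2903] centre [0.7042 0.157 ] size [47.7 34.8] ang 84.1 
[ 292  209   53   70 2214] centre [0.6184 0.0949] size [47.9 34.2] ang 85.3 <--
[ 411  217   56   69 2362] centre [0.6982 0.083 ] size [47.9 35.1] ang 87.2 
[454 441  30  21 314] centre [ 0.7249 -0.0865] size [23.2 13.8] ang 29.2 
[469 464  21  16 160] centre [ 0.7332 -0.1069] size [ 6.7 23.7] ang 43.8 
pos [0.6182 0.0957 0.1005] R [[0.0819, 0.9966, -0.0016], [0.9966, -0.0819, 0.0001], [-0.0001, -0.0016, -1.0]] F [-0.2  0.2  0.8] w 0.0462 slide to [0.0003 0.0003 0.1005]
```

View pics/w17.png

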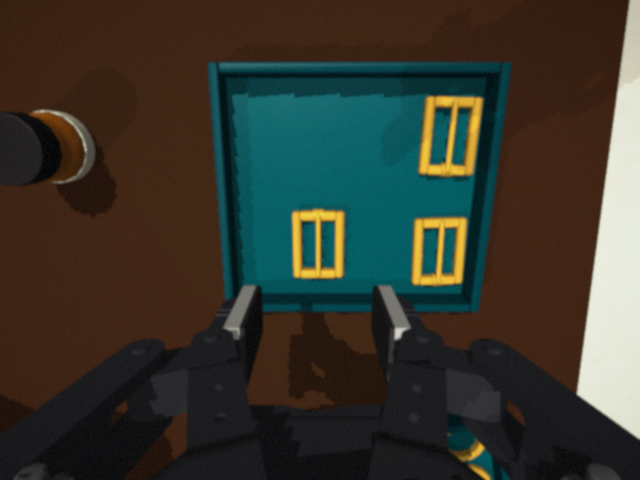

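The buckle lies flat at (318,243), reading 85.3°. Now the last buckle at (0.349, -0.253), yaw about 56.5°.

```bash
python3 -m crank '{"slide":[[-0.02,-0.013,0],[-0.055,-0.036,0],[-0.093,-0.06,0],[-0.131,-0.085,0],[-0.169,-0.11,0],[-0.207,-0.134,0],[-0.245,-0.159,0],[-0.283,-0.183,0]],"roll":[0.05,0.1,0.17,0.24,0.31,0.38,0.45,0.503],"grip":[0.05,0.05,0.05,0.05,0.05,0.05,0.05,0.05]}' 40
python3 - <<'E'
from h import *
s=observe();R=np.array(s['tool_rot']);print(R.T@(np.array([.3492,-.253,.1])-s['position']),np.degrees(np.arctan2(R[1,0],R[0,0])),s['position'])
E
```

```text
time_s: 33.3
position: [0.4116, -0.1725, 0.1013]
tool_rot: [[0.554, 0.832, -0.0], [0.832, -0.554, 0.0], [-0.0, -0.0, -1.0]]
ft_force: [0.1, -0.6, 0.6]
grip_width: 0.0501
[-0.1015906  -0.00732444  0.00128786] 56.34276160097136 [ 0.4116007  -0.17249867  0.10128244]
```

```bash
python3 -m crank '{"slide":[[-0.03,-0.002,0],[-0.06,-0.0045,0],[-0.085,-0.006,0],[-0.1015,-0.0073,0],[-0.1015,-0.0073,0],[-0.1015,-0.0073,0],[-0.1015,-0.0073,0],[-0.1015,-0.0073,0]],"roll":[0,0,0,0,0,0,0,0],"grip":[0.05,0.05,0.05,0.05,0.05,0.05,0.05,0.05]}' 40
python3 wr.py .3492 -.253 .007 w18.png
```

```text
time_s: 34.1
position: [0.3512, -0.2513, 0.1014]
tool_rot: [[0.551, 0.834, -0.0], [0.834, -0.551, 0.0], [0.0, -0.0, -1.0]]
ft_force: [-0.2, -0.1, 0.3]
grip_width: 0.0501
[622 197  18  39 538] centre [ 0.534  -0.3529] size [26.9 11. ] ang 70.2 
[ 291  210   52   69 2444] centre [ 0.3493 -0.2533] size [48.6 34.8] ang 55.6 <--
pos [ 0.3512 -0.2514  0.1014] R [[0.5512, 0.8343, -0.0001], [0.8343, -0.5512, 0.0001], [0.0001, -0.0001, -1.0]] F [-0.7 -0.3  0.7] w 0.0497 slide to [-0.0024 -0.0007  0.1014]
```

View pics/w18.png

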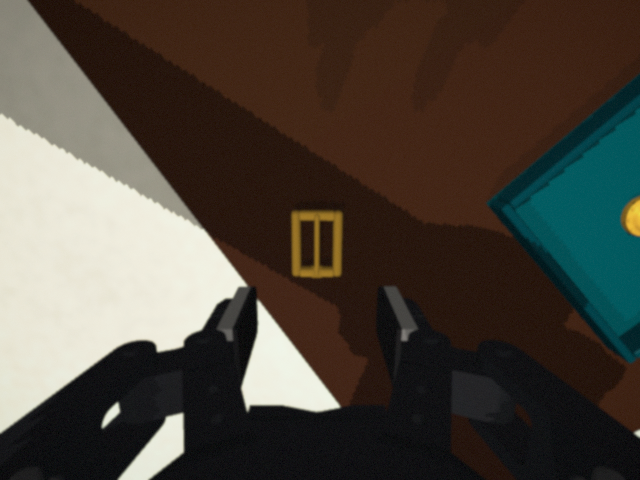

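The buckle is at (317,243), square with the jaws (reads 55.6–56.5°, tool at 56.5°). Descending and gripping.

```bash
python3 -m crank '{"slide":[[-0.0025,-0.0007,0.025],[-0.0025,-0.0007,0.055],[-0.0025,-0.0007,0.077],[-0.0025,-0.0007,0.089],[-0.0025,-0.0007,0.095],[-0.0025,-0.0007,0.098],[-0.0025,-0.0007,0.0994],[-0.0025,-0.0007,0.0994]],"roll":[0.007,0.007,0.007,0.007,0.007,0.007,0.007,0.007],"grip":[0.05,0.048,0.046,0.046,0.046,0.046,0.046,0.046]}' 30
python3 -m crank '{"slide":[[0,0,0],[0,0,0],[0,0,0],[0,0,0],[0,0,0],[0,0,0],[0,0,0],[0,0,0]],"roll":[0,0,0,0,0,0,0,0],"grip":[0.042,0.038,0.035,0.032,0.029,0.029,0.029,0.029]}' 30
python3 -m crank '{"slide":[[0,0,-0.004],[0,0,-0.015],[0,0,-0.035],[0,0,-0.06],[0,0,-0.085],[0,0,-0.1],[0,0,-0.1],[0,0,-0.1]],"roll":[0,0,0,0,0,0,0,0],"grip":[0.029,0.029,0.029,0.029,0.029,0.029,0.029,0.029]}' 40
python3 wr.py .6238 .1617 .007 w19.png
python3 - <<'E'
from h import *
s=observe();R=np.array(s['tool_rot']);print(np.degrees(np.arctan2(R[1,0],R[0,0])))
E
```

```text
time_s: 34.95
position: [0.3491, -0.2538, 0.0024]
tool_rot: [[0.558, 0.83, 0.001], [0.83, -0.558, -0.001], [-0.0, 0.001, -1.0]]
ft_force: [-0.1, -0.0, 0.2]
grip_width: 0.0459
time_s: 35.75
position: [0.3489, -0.2538, 0.0024]
tool_rot: [[0.558, 0.83, 0.0], [0.83, -0.558, -0.0], [-0.0, 0.001, -1.0]]
ft_force: [-1.1, 0.7, 6.2]
grip_width: 0.0332
time_s: 36.55
position: [0.3487, -0.2535, 0.1017]
tool_rot: [[0.558, 0.83, -0.0], [0.83, -0.558, 0.0], [0.0, -0.0, -1.0]]
ft_force: [-0.1, 1.1, -1.2]
grip_width: 0.0325
[624 191  16  37 446] centre [ 0.5332 -0.3524] size [25.3  9.7] ang 69.7 
[ 274  250   86  108 5763] centre [ 0.3213 -0.2935] size [83.9 59.3] ang 56.1 
pos [ 0.3485 -0.2533  0.1013] R [[0.5581, 0.8298, -0.0008], [0.8298, -0.5581, 0.0011], [0.0004, -0.0013, -1.0]] F [ 0.1 -0.  -0.1] w 0.0324 slide to [ 0.4979 -0.0031  0.1015]
56.07719016165579
```

View pics/w19.png

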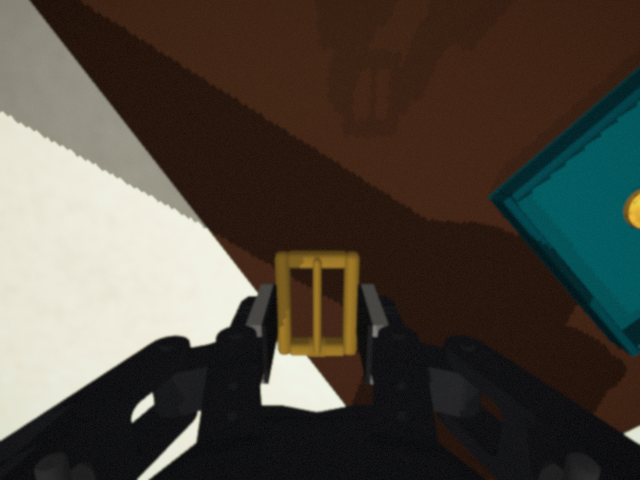

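```bash
python3 -m crank '{"slide":[[0.015,0,0],[0.045,0,0],[0.08,-0.001,0],[0.115,-0.001,0],[0.15,-0.001,0],[0.185,-0.001,0],[0.215,-0.001,0],[0.24,-0.002,0]],"roll":[0,0,0,0,0,0,0,0],"grip":[0.029,0.029,0.029,0.029,0.029,0.029,0.029,0.029]}' 40
python3 -m crank '{"slide":[[0.03,0,0],[0.065,0,0],[0.105,0,0],[0.145,0,0],[0.185,-0.001,0],[0.22,-0.001,0],[0.245,-0.001,0],[0.258,-0.001,0]],"roll":[-0.05,-0.12,-0.19,-0.26,-0.33,-0.4,-0.46,-0.51],"grip":[0.029,0.029,0.029,0.029,0.029,0.029,0.029,0.029]}' 40
python3 -m crank '{"slide":[[0,0,0],[0,0,0],[0,0,0],[0,0,0.005],[0,0,0.01],[0,0,0.01],[0,0,0.01],[0,0,0.01]],"roll":[0,0,0,0,0,0,0,0],"grip":[0.029,0.029,0.029,0.029,0.029,0.029,0.029,0.029]}' 40
python3 wr.py .6238 .1617 .012 w20.png
```

```text
time_s: 37.4
position: [0.4814, -0.0518, 0.1008]
tool_rot: [[0.557, 0.83, -0.002], [0.83, -0.557, 0.001], [-0.0, -0.002, -1.0]]
ft_force: [-0.7, -0.2, 0.9]
grip_width: 0.0326
time_s: 38.2
position: [0.6245, 0.1631, 0.0999]
tool_rot: [[0.078, 0.997, -0.002], [0.997, -0.078, 0.0], [-0.0, -0.002, -1.0]]
ft_force: [-0.4, -0.3, -0.5]
grip_width: 0.0327
time_s: 39.0
position: [0.6243, 0.1612, 0.0922]
tool_rot: [[0.082, 0.997, 0.0], [0.997, -0.082, 0.0], [0.0, 0.0, -1.0]]
ft_force: [0.6, 0.2, 0.7]
grip_width: 0.0323
[ 243    0   75   32 1848] centre [0.6152 0.2939] size [14.9 39.7] ang 85.3 
[ 413  207   61   72 2575] centre [0.7039 0.1572] size [47.3 35. ] ang 83.7 
[ 275  251   84  120 6955] centre [0.6204 0.1147] size [88.7 55.4] ang 85.4 
[408 313  51  33 880] centre [0.6986 0.0962] size [24.6 34.3] ang 88.7 
pos [0.6243 0.1612 0.0922] R [[0.082, 0.9966, 0.0004], [0.9966, -0.082, 0.0], [0.0, 0.0004, -1.0]] F [-0.5 -0.3 -0.7] w 0.0326 slide to [ 0.0004 -0.0006  0.0922]
```

View pics/w20.png

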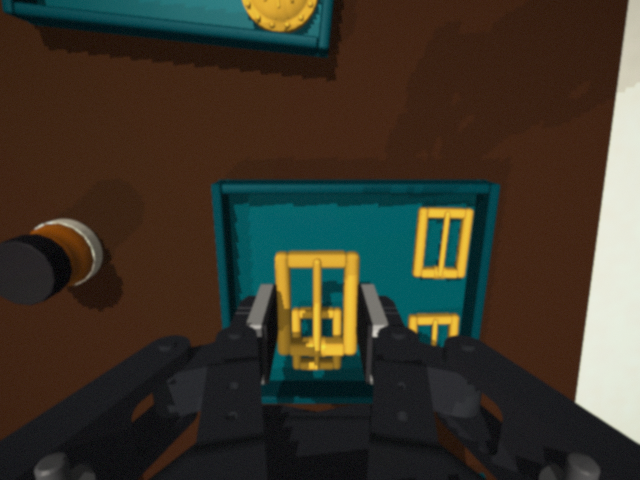

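The held buckle is above the free floor, square with the tray. The first buckle is seen below at (317,338), 66 mm away along tray y. Lowering and releasing.

```bash
python3 -m crank '{"slide":[[0,0,0.015],[0,0,0.035],[0,0,0.055],[0,0,0.07],[0,0,0.078],[0,0,0.0825],[0,0,0.0847],[0,0,0.0853]],"roll":[0,0,0,0,0,0,0,0],"grip":[0.029,0.029,0.029,0.029,0.029,0.029,0.029,0.029]}' 40
python3 -m crank '{"slide":[[0,0,0],[0,0,0],[0,0,0],[0,0,0],[0,0,0],[0,0,0],[0,0,-0.005],[0,0,-0.015]],"roll":[0,0,0,0,0,0,0,0],"grip":[0.029,0.034,0.038,0.042,0.046,0.046,0.046,0.046]}' 40
python3 -m crank '{"slide":[[0,0,-0.02],[0,0,-0.045],[0,0,-0.07],[-0.01,0,-0.09],[-0.04,0,-0.11],[-0.08,0,-0.12],[-0.11,0,-0.12],[-0.12,0,-0.12]],"roll":[0,0,0,0,0,0,0,0],"grip":[0.046,0.046,0.046,0.046,0.046,0.046,0.046,0.046]}' 40
python3 wr.py .6238 .1617 .011 w21.png
python3 - <<'E'
from h import *
for n in('scene','side'): save(get_image(n),n+'9.png')
E
```

```text
time_s: 39.85
position: [0.6245, 0.1613, 0.0072]
tool_rot: [[0.082, 0.997, 0.001], [0.997, -0.082, 0.0], [0.0, 0.001, -1.0]]
ft_force: [-0.1, 0.3, -0.2]
grip_width: 0.0325
time_s: 40.65
position: [0.6239, 0.1612, 0.0217]
tool_rot: [[0.082, 0.997, -0.001], [0.997, -0.082, -0.0], [-0.0, -0.001, -1.0]]
ft_force: [0.5, -0.2, -0.5]
grip_width: 0.0457
time_s: 41.45
position: [0.6144, 0.0391, 0.1431]
tool_rot: [[0.085, 0.996, 0.002], [0.996, -0.085, -0.001], [-0.0, 0.002, -1.0]]
ft_force: [-1.2, 0.2, -0.7]
grip_width: 0.046
[ 406   10   57   78 2460] centre [0.7042 0.1572] size [47.7 34.5] ang 84.1 
[ 291   13   51   77 2297] centre [0.6243 0.1624] size [47.1 33.9] ang 85.2 <--
[ 292  120   48   66 1887] centre [0.6185 0.0951] size [46.6 34.2] ang 85.4 
[ 401  127   49   67 1979] centre [0.6981 0.0827] size [47.5 34.7] ang 87.4 
[438 329  34  23 267] centre [ 0.7257 -0.0666] size [15.6 32.7] ang 53.4 
[346 388  40  19 387] centre [ 0.6448 -0.1206] size [18.8 35.2] ang 87.1 
[447 435  31  15 280] centre [ 0.7324 -0.18  ] size [28.5 14.6] ang 10.5 
pos [0.6144 0.039  0.1427] R [[0.0847, 0.9964, 0.001], [0.9964, -0.0847, -0.0006], [-0.0005, 0.0011, -1.0]] F [ 0.3 -1.1  0.1] w 0.0463 slide to [ 0.1231 -0.0012  0.1426]
```

View pics/w21.png

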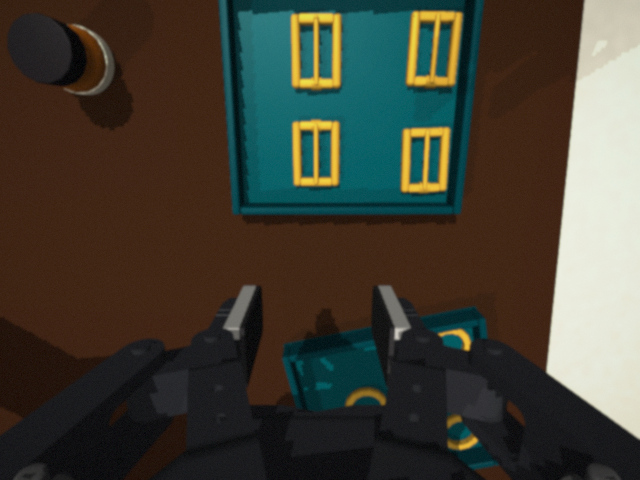

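View pics/scene9.png

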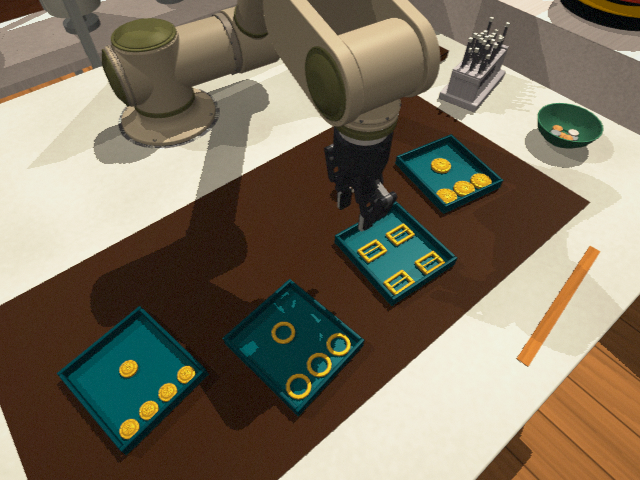

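View pics/side9.png

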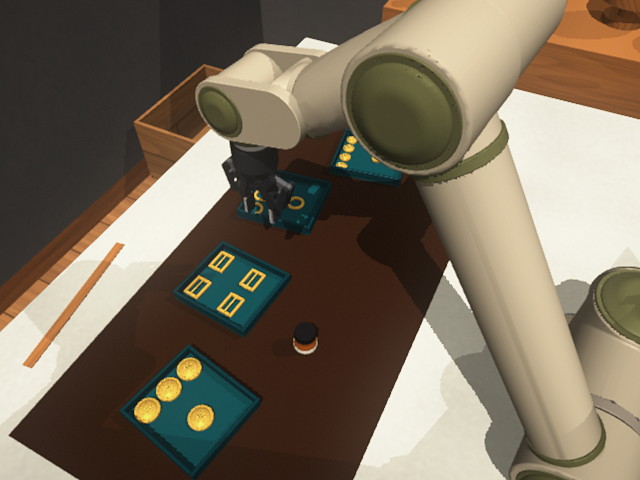

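Both buckles lie square (85.2° and 85.4°). The scene and side views show all five pieces in the right trays, and the jar at (305,339) in the side view is exactly where it was at the start. The robot touches nothing, so I'm handing in.

```bash
python3 -c "
from rig import *
print(observe()['ft_force']);print(close_job())"
```

```text
[0.12306168 0.62614004 0.02259857]
the job is handed in; nothing more can be done
None
```

All five loose pieces are in the trays of their own kind, and the job is handed in. It took about 42 s of the 120 s allowed. I moved them in the order you listed: big concho, small concho, ring, then the two buckles.

- **Placement:** the last pictures show every piece lying flat and face up on free tray floor, clear of the stock pieces.
- **Buckles:** they read 85.2° and 85.4° against the tray's 85.3°. The stock buckles themselves read about 84° and 87°.
- **Dye jar:** in the side view it stands at the same pixel position as at the start. I judged this by eye and did not measure it again.
- **Forces:** the highest wrist force I read was 17 N, when the fingertips brushed the mat while gripping the big concho. The robot was clear of everything at hand-in.

None of these checks failed. The two fixed cameras differed by 3–5 mm on some of the starting positions, so I confirmed each piece's position with the wrist camera before gripping.

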